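# Unstack the glue press

## Task

The glue on the two carved plaques has dried, so take the press stack apart from the top, one piece at a time: stand the steel weight in the round dish, then lay the plywood press block on the cork pad, then the small plaque across both battens of the short drying rack, then the large plaque across both battens of the long one. Set each piece down gently, the right way up, centred on its place and in line with it; never tip or drop anything, and leave the tin and the glue bottle where they stand.

Things in the scene. Friction and masses are not known exactly. Their poses are not given: they have to be found in the camera images.
- weight: Turned steel press weight, round, on top of the stack at the start: body 32 mm diameter and 34 mm tall, then a narrow neck (14 mm) and a small knob 22 mm across; 52 mm tall in all, about 0.25 kg. Origin: centre of its underside; z up along its axis.
- press_block: Plain plywood press block without carving, lying under the weight at the start: 38 mm wide (own x), 104 mm long (own y), 18 mm thick. About 50 g. Origin: centre of its underside, z up.
- small_plaque: Smaller carved wooden plaque in the darker wood, lying under the press block at the start: 50 mm wide (own x), 132 mm long (own y), 16 mm thick, carved side up. About 75 g. Origin: centre of its underside, z up.
- large_plaque: Larger carved wooden plaque in pale wood, the bottom of the stack, lying on the bench: 62 mm wide (own x), 160 mm long (own y), 22 mm thick, carved side up. About 150 g. Origin: centre of its underside, z up. The pieces of the stack lie roughly centred and parallel on one another, so the edge of each shows all round under the next; nothing is stuck together.
- dish: Shallow round pale wooden dish fixed to the bench, home of the weight: 72 mm outside diameter, rim 9 mm high, flat inner floor 60 mm across and 5 mm above the bench. Origin: centre of its underside, z up.
- cork_pad: Flat rectangular cork pad fixed to the bench, home of the press block: 58 mm (own x) by 124 mm (own y), 6 mm thick. Origin: centre of its underside, z up.
- short_rack: The shorter of two wooden drying racks fixed to the bench, home of the small plaque: two parallel battens, each 66 mm long (own x), 14 mm wide and 14 mm high, their centre lines 72 mm apart along own y, joined by a low dark rail (8 mm high) along own y. A plaque lies on top of both battens, its length along own y. Origin: bench level, midway between the battens, z up.
- long_rack: The longer of two wooden drying racks fixed to the bench, home of the large plaque: same make as the short one, but battens 84 mm long (own x) with centre lines 116 mm apart along own y; also 14 mm high. Origin: bench level, midway between the battens, z up.
- tin: Bystander: closed round metal tin standing among the places, 80 mm diameter, 38 mm tall, 0.35 kg, loose. Origin: centre of its underside.
- glue_bottle: Bystander: white plastic bottle standing upright to the left of the work, 64 mm diameter, 150 mm tall, loose. Origin: centre of its underside.
There are look-alikes about, which are no part of the job. There is more than one size of the weight; the job needs the smallest.

How it is judged:
By the outcome, as a careful person would: the job done as asked, in the order asked, and still so for the second after the job is handed in, with the robot touching nothing.
It also fails if it takes over 112 s, if anything falls off the work surface, if the arm or the gripper's body presses on something with over 40 N, if the wrist force passes 120 N, or if a joint passes its speed limit or range.

## Robot

A 6-joint arm with a two-finger parallel gripper is mounted at the origin on the work surface. World frame = base frame: x ahead of the robot, y to its left, z up, the work surface at z = 0. Lengths are in m, angles in rad, forces in N, time in s.
With the tool pointing down it reaches from about 0.4 to 0.825 m from the base axis. Payload 7 kg.
Tool frame: the origin (TCP) lies midway between the tips of the shut fingers; the grasp point (between the pads) lies env.tcp_to_grasp behind it (env.tcp_to_grasp is the distance from the TCP to the grasp point, in m); x points along the fingers, y is the direction in which the jaws open and shut, and the axes are right-handed (so a half turn about x gives the same grasp; the last joint's range is limited). The gripper opens to 88 mm and grips with 3 to 60 N. Pads are 19 mm wide; open, the fingers measure 130 mm over their backs; the gripper's body (78 mm by 193 mm) begins 47 mm behind the grasp point.
Start: joints at [1.587, 0.359, 0.012, 0, -1.224, -0.288], TCP at [0.181, 0.65, 0.227] pointing down, gripper open.
Joint ranges: [-3.07, 3.07], [-1.43, 2.12], [-1.02, 1.25], [-3.03, 1.67], [-3.05, -0], [-3.03, 3.03]. Speed limits (rad/s): [2.39, 2.39, 3.01, 3.14, 3.14, 3.14].

## Interface

Orientations are given as a rotation vector (axis times angle).
In Python, from workcell import status, optics, env gives the robot as it stands.
- The arm moves only by the tool arm_command, never from a script. Its argument "motion" is a list of rows, each an object with "linear": the shift along the tool's x, y, z in units of 25 mm (1.0 is 25 mm), a list of three; "twist": the turn, a rotation vector about the tool's x, y, z in units of 8 degrees (1.0 is 8 degrees), a list of three. A call has 1 to 10 rows; each row is the pose to reach, as a shift and turn from the pose commanded when the call began, along the tool's axes at that moment; what a row does not reach only later rows make up. A row lasts 1/10 s, in which the tool goes at most 50 mm and 8.59 degrees, less where a joint would pass 70% of its speed; a pose out of reach is approached as far as the arm can. A call with a gripper value outside its range is refused whole. "hand" is the opening, from 0 (shut) to 1 (fully open), set as the call begins (left out, the last holds). The fingers move at their own pace and stop on an object; "newtons" is the grip in N (left out, the last holds). Time passes only in rows, so rows that repeat a pose let the fingers close. It gives the time, the measured TCP pose, the force and the opening at its end, in the units of the state.
- status.observe(): the state, without advancing time (a new reading comes with each control period).
- optics.capture(name): name is "side" or "top" or "wrist"; returns (picture, depth): 400x640x3 uint8, blue, green, red; 400x640 float32, m along the optical axis (not along the pixel's ray), 0 where there is no reading.
- optics.calibration(name): a dict with "intrinsics" (3x3 intrinsics, pixels), "D" ([k1, k2, p1, p2, k3] as OpenCV has them; the pictures are not rectified), "rvec" (rotation vector, rad) and "tvec" (3), from world to camera coordinates, as OpenCV has them. Camera axes: x right, y down, z forward; pixel columns grow to the right and rows downward; lengths in m; the calibration is good to about 2 mm. A picture is of the moment at which its call begins: read the wrist's pose just before it. calibration takes no time and is no camera call; for the wrist camera it gives the pose at the moment of the call.
- env.close_job(): hands the job in, once; it reports no verdict.
The state is a dict: "time": time; "joint_positions": joint angles; "joint_velocities": joint speeds; "joint_efforts": joint torques, N m; "position": TCP position; "tool_rot": TCP orientation; "contact_force": force on the tool from outside, world axes, zero at the start; "moment": the same for the moment, N m; "grip_width": finger opening in m.
Only numpy, scipy, OpenCV 4.12 (cv2) and the standard library are available. Lean on these libraries where they do the work, as an engineer would, in place of code of your own. Each camera call takes 0.05 s, during which the arm holds its last target.

## Working session

There is one attempt and no reset: what is moved stays moved. The work goes in short steps, Python scripts to look and compute and a tool call to move; the robot and the scene stay as the last step left them, time stands still between calls to the robot, and variables do not carry over. Pictures are saved under pics/ and viewed, and the job is handed in when it is done.

Besides the shell and the picture viewer there is one more tool, called after "Emit:" as a command line: name --argument value ..., lists and objects as JSON in quotes. arm_command: Moves the arm, as the interface text tells. Its arguments: {"type":"object","properties":{"motion":{"type":"array"},"hand":{"type":"number"},"newtons":{"type":"number"}},"required":["motion"]}

```bash
ls; mkdir -p pics
python3 - <<'E'
from workcell import status, optics, env
import cv2,numpy as np
print(status.observe()); print(env.tcp_to_grasp)
for n in ("top","side","wrist"):
    c=optics.calibration(n); print(n,c)
    p,d=optics.capture(n); cv2.imwrite(f"pics/{n}0.png",p); np.save(f"pics/{n}0.npy",d)
E
```

```text
pics
{'time': 0.0, 'joint_positions': array([ 1.58706683e+00,  3.59353713e-01,  1.10484015e-02, -3.60038104e-04,
       -1.22407879e+00, -2.88066865e-01]), 'joint_velocities': array([-0.00070186, -0.00073411, -0.00148688,  0.00048066,  0.00050087,
        0.00051836]), 'joint_efforts': array([-1.53086468e-03, -5.82713270e+01,  2.93062896e+01,  6.99726686e+00,
        6.84000668e-03, -1.57679519e-04]), 'position': array([0.1811249 , 0.64973527, 0.2256378 ]), 'tool_rot': array([-2.07659799,  0.28579784,  2.07679486]), 'contact_force': array([ 0.29853946, -0.15134848,  0.35092164]), 'moment': array([ 0.0218999 , -0.00087478, -0.02420301]), 'grip_width': 0.08730507338140721}
0.0188
top {'intrinsics': array([[464.1813204 ,   0.        , 316.74724798],
       [  0.        , 464.1813204 , 212.79191717],
       [  0.        ,   0.        ,   1.        ]]), 'D': array([-0.0959611,  0.       ,  0.       ,  0.       ,  0.       ]), 'rvec': array([ 2.0865803 , -2.15075761,  0.20240816]), 'tvec': array([0.11732835, 0.49705434, 1.25206489])}
side {'intrinsics': array([[439.22900951,   0.        , 322.67792994],
       [  0.        , 439.22900951, 198.71509736],
       [  0.        ,   0.        ,   1.        ]]), 'D': array([-0.02338063,  0.        ,  0.        ,  0.        ,  0.        ]), 'rvec': array([ 2.31089798, -0.46478368,  0.18974169]), 'tvec': array([-0.3873907 ,  0.28408692,  0.79409069])}
wrist {'intrinsics': array([[331.02133511,   0.        , 314.53764249],
       [  0.        , 331.02133511, 201.3743389 ],
       [  0.        ,   0.        ,   1.        ]]), 'D': array([-0.06413972,  0.        ,  0.        ,  0.        ,  0.        ]), 'rvec': array([-1.78768549,  2.35518158,  0.32566681]), 'tvec': array([ 0.67511837, -0.03422608,  0.38919629])}
```

View pics/top0.png

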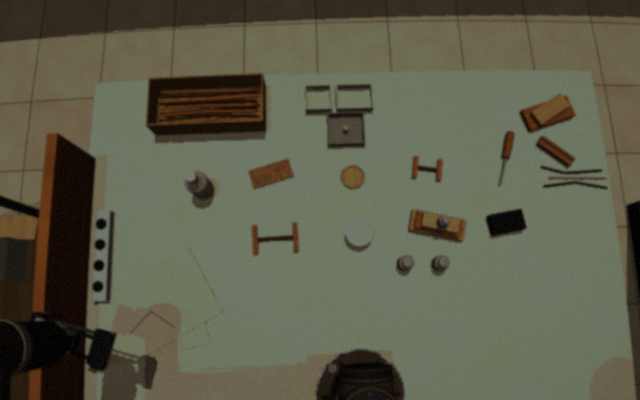

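View pics/side0.png

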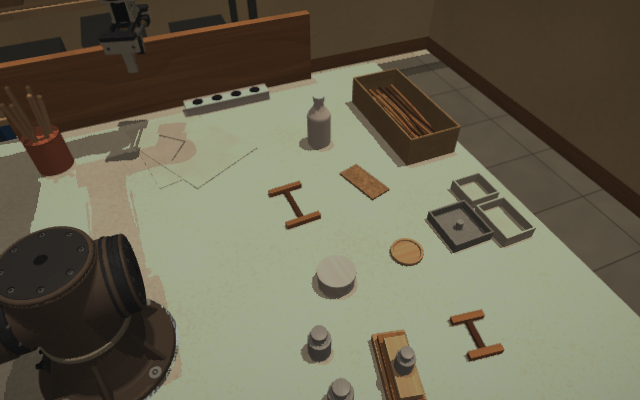

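View pics/wrist0.png

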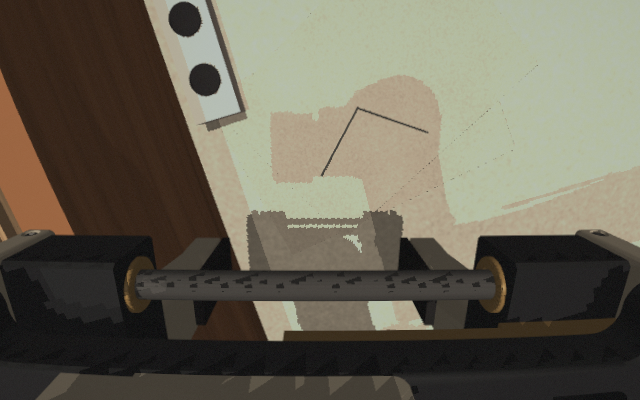

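The top view shows the stack at about (438,224) with a weight at (444,221). Two more weights stand at (405,263) and (440,263), the dish is at (352,177), and the cork pad is at (271,174). The short rack is at (427,168), the long rack at (275,239), the tin at (359,235) and the bottle at (198,184). Another pile of wood lies at (548,112). I'll crop and measure.

```bash
cat > h.py <<'E'
import cv2,numpy as np
from workcell import status, optics, env
def cam(n):
    c=optics.calibration(n); R=cv2.Rodrigues(np.array(c["rvec"]))[0]
    return dict(K=np.array(c["intrinsics"]),D=np.array(c["D"]),R=R,t=np.array(c["tvec"]).ravel())
def toplane(c,px,z):
    px=np.asarray(px,float).reshape(-1,1,2)
    u=cv2.undistortPoints(px,c["K"],c["D"]).reshape(-1,2)
    r=np.c_[u,np.ones(len(u))]@c["R"]; o=-c["R"].T@c["t"]
    s=(np.asarray(z)-o[2])/r[:,2]
    return o+s[:,None]*r
def depthpts(c,d):
    h,w=d.shape; v,u=np.mgrid[:h,:w]
    n=cv2.undistortPoints(np.c_[u.ravel(),v.ravel()].astype(float).reshape(-1,1,2),c["K"],c["D"]).reshape(-1,2)
    P=np.c_[n,np.ones(len(n))]*d.ravel()[:,None]
    W=(P-c["t"])@c["R"]; W[d.ravel()==0]=np.nan
    return W.reshape(h,w,3)
def proj(c,P):
    return cv2.projectPoints(np.asarray(P,float).reshape(-1,1,3),cv2.Rodrigues(c["R"])[0],c["t"],c["K"],c["D"])[0].reshape(-1,2)
E
python3 - <<'E'
from h import *
p=cv2.imread("pics/top0.png"); d=np.load("pics/top0.npy"); c=cam("top")
W=depthpts(c,d)
b=W[100:300,230:480,2]; print("bench z median",np.nanmedian(b), np.nanstd(b[b<0.01]))
for n,u,z in [("stackweight",(444,221),.1),("wA",(405,263),.05),("wB",(440,263),.05),("dish",(352,177),.009),("cork",(271,174),.006),("short",(427,168.5),.014),("long",(275,239),.014),("tin",(359,235),.038),("bottle",(198,184),.1),("stack",(438,224),.06)]:
    x,y=int(u[0]),int(u[1])
    print(n,toplane(c,u,z).round(3), "maxz",np.nanmax(W[y-6:y+7,x-6:x+7,2]).round(3))
a=cv2.resize(p[130:280,380:540],None,fx=5,fy=4*1.25,interpolation=cv2.INTER_CUBIC)[:600]
a=cv2.convertScaleAbs(a,alpha=1.6); cv2.imwrite("pics/crop1.png",a)
s=cv2.imread("pics/side0.png"); cv2.imwrite("pics/crop2.png",cv2.convertScaleAbs(cv2.resize(s[300:400,280:440],None,fx=5,fy=5,interpolation=cv2.INTER_CUBIC),alpha=1.5))
E
```

```text
bench z median 0.0010462401745232857 0.003000949696179191
stackweight [[ 0.457 -0.24   0.1  ]] maxz 0.113
wA [[ 0.352 -0.136  0.05 ]] maxz 0.075
wB [[ 0.349 -0.233  0.05 ]] maxz 0.074
dish [[ 0.612 -0.004  0.009]] maxz 0.011
cork [[0.629 0.234 0.006]] maxz 0.012
short [[ 0.63  -0.227  0.014]] maxz 0.014
long [[0.435 0.223 0.014]] maxz 0.015
tin [[ 0.435 -0.014  0.038]] maxz 0.045
bottle [[0.581 0.426 0.1  ]] maxz 0.154
stack [[ 0.456 -0.233  0.06 ]] maxz 0.112
```

View pics/crop1.png

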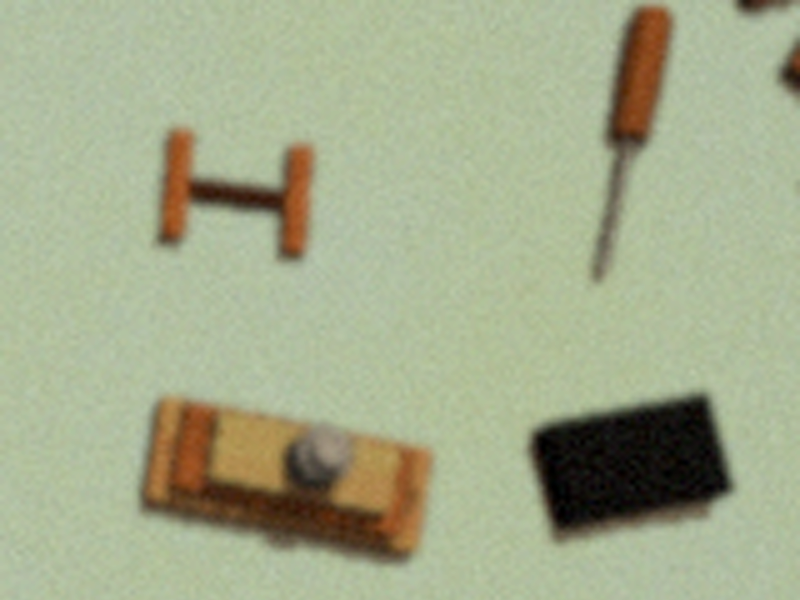

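View pics/crop2.png

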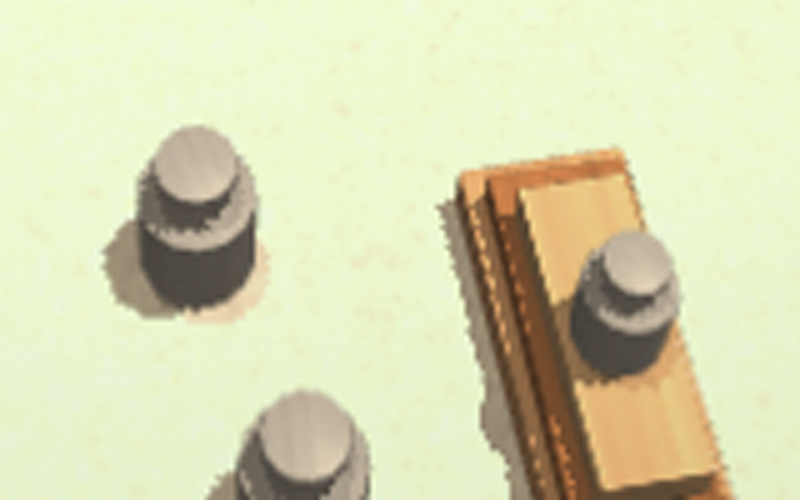

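The weight on the stack at (444,221) is clearly smaller than those at (405,263) and (440,263), so it is the smallest and the one to move. The stack's layers read pale, dark, pale, as described. Next I'll set up move planning and check where the wrist camera sits.

```bash
cat >> h.py <<'E'
from scipy.spatial.transform import Rotation as Ro
def Rdown(a):
    c,s=np.cos(a),np.sin(a); return np.array([[0,c,s],[0,s,-c],[-1,0,0.]])
def plan(p,yawdeg,s=None,cur=None):
    s=s or status.observe()
    R0=Ro.from_rotvec(s["tool_rot"]).as_matrix(); p0=np.array(s["position"]) if cur is None else cur
    L=R0.T@(np.array(p)-p0)/.025
    T=Ro.from_matrix(R0.T@Rdown(np.radians(yawdeg))).as_rotvec()/np.radians(8)
    print("linear",L.round(2),"twist",T.round(2),"rows>=",max(np.linalg.norm(L)/2,np.linalg.norm(T)*8/8.59).round(1))
def yaw(s=None):
    s=s or status.observe(); R=Ro.from_rotvec(s["tool_rot"]).as_matrix(); 
    return np.degrees(np.arctan2(R[1,1],R[0,1])), R
E
python3 - <<'E'
from h import *
a,R=yaw(); print(a,R.round(3)); s=status.observe(); c=cam("wrist")
o=-c["R"].T@c["t"]; print("cam offset in tool",R.T@(o-s["position"]),"\ncam axes in tool\n",(R.T@c["R"].T).round(3)); 
plan([.45,.1,.3],a); plan([.45,-.2,.3],0)
E
```

```text
-105.57571800298294 [[-0.    -0.269 -0.963]
 [-0.001 -0.963  0.269]
 [-1.     0.001 -0.   ]]
cam offset in tool [-0.15752495 -0.00063825 -0.07317216] 
cam axes in tool
 [[ 0.001 -0.272  0.962]
 [ 1.    -0.    -0.001]
 [ 0.     0.962  0.272]]
linear [ -2.94  18.3  -16.27] twist [ 0.   -0.   -0.01] rows>= 12.3
linear [ -2.93  29.86 -19.49] twist [-1.32e+01  1.00e-02 -1.00e-02] rows>= 17.9
```

Run:
```python
from h import *
plan([.53,.33,.26],180)
```

```text
linear [ -1.35   8.58 -16.88] twist [ 9.3  -0.01 -0.01] rows>= 9.5
```

Emit:
arm_command --motion '[{"linear":[-1.35,8.58,-16.88],"twist":[9.3,0,0]},{"linear":[-1.35,8.58,-16.88],"twist":[9.3,0,0]},{"linear":[-1.35,8.58,-16.88],"twist":[9.3,0,0]},{"linear":[-1.35,8.58,-16.88],"twist":[9.3,0,0]},{"linear":[-1.35,8.58,-16.88],"twist":[9.3,0,0]},{"linear":[-1.35,8.58,-16.88],"twist":[9.3,0,0]},{"linear":[-1.35,8.58,-16.88],"twist":[9.3,0,0]},{"linear":[-1.35,8.58,-16.88],"twist":[9.3,0,0]},{"linear":[-1.35,8.58,-16.88],"twist":[9.3,0,0]},{"linear":[-1.35,8.58,-16.88],"twist":[9.3,0,0]}]'

```text
time: 1.15
position: [0.5323, 0.3274, 0.2604]
tool_rot: [-1.206, 1.212, 1.205]
contact_force: [0.1, 0.1, 0.2]
grip_width: 0.0877
```

Emit:
arm_command --motion '[{"linear":[0,0,0],"twist":[0,0,0]},{"linear":[0,0,0],"twist":[0,0,0]}]'

```text
time: 1.35
position: [0.5304, 0.3296, 0.2599]
tool_rot: [-1.208, 1.21, 1.209]
contact_force: [0.0, 0.8, 0.2]
grip_width: 0.0877
```

Run:
```python
from h import *
import pickle
s=status.observe(); print(s["time"],s["position"],yaw(s)[0],s["joint_positions"].round(2))
c=cam("wrist"); p,d=optics.capture("wrist"); cv2.imwrite("pics/w1.png",p); pickle.dump((s,c,p,d),open("pics/w1.pkl","wb"))
plan([.53,-.10,.26],180)
```

```text
1.35 [0.53039687 0.32958561 0.25985756] 179.93423732908698 [ 0.87  0.26 -0.05 -0.   -1.26 -0.87]
linear [  0.    -0.   -17.21] twist [ 0. -0. -0.] rows>= 8.6
```

View pics/w1.png

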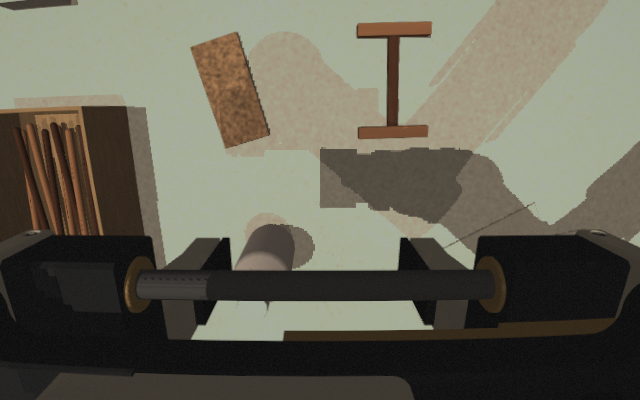

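The wrist picture shows the cork pad with corners at about (191,46), (237,32), (270,134) and (226,148). The long rack's battens are at (394,30) and (393,131). On to the next view.

Emit:
arm_command --motion '[{"linear":[0,0,-17.2],"twist":[0,0,0]},{"linear":[0,0,-17.2],"twist":[0,0,0]},{"linear":[0,0,-17.2],"twist":[0,0,0]},{"linear":[0,0,-17.2],"twist":[0,0,0]},{"linear":[0,0,-17.2],"twist":[0,0,0]},{"linear":[0,0,-17.2],"twist":[0,0,0]},{"linear":[0,0,-17.2],"twist":[0,0,0]},{"linear":[0,0,-17.2],"twist":[0,0,0]},{"linear":[0,0,-17.2],"twist":[0,0,0]},{"linear":[0,0,-17.2],"twist":[0,0,0]}]'

```text
time: 2.4
position: [0.5299, -0.1017, 0.2602]
tool_rot: [-1.208, 1.21, 1.208]
contact_force: [0.1, 0.3, -0.0]
grip_width: 0.0874
```

Emit:
arm_command --motion '[{"linear":[0,0,0],"twist":[0,0,0]},{"linear":[0,0,0],"twist":[0,0,0]}]'

```text
time: 2.6
position: [0.5304, -0.0985, 0.2603]
tool_rot: [-1.211, 1.208, 1.211]
contact_force: [0.0, 0.9, -0.5]
grip_width: 0.0877
```

Run:
```python
from h import *
import pickle
s=status.observe(); print(s["time"],s["position"],yaw(s)[0],s["joint_positions"].round(2))
c=cam("wrist"); p,d=optics.capture("wrist"); cv2.imwrite("pics/w2.png",p); pickle.dump((s,c,p,d),open("pics/w2.pkl","wb"))
```

```text
2.6 [ 0.53039423 -0.09851091  0.260309  ] -179.88748135861923 [ 0.18  0.11 -0.23 -0.   -1.22 -0.18]
```

View pics/w2.png

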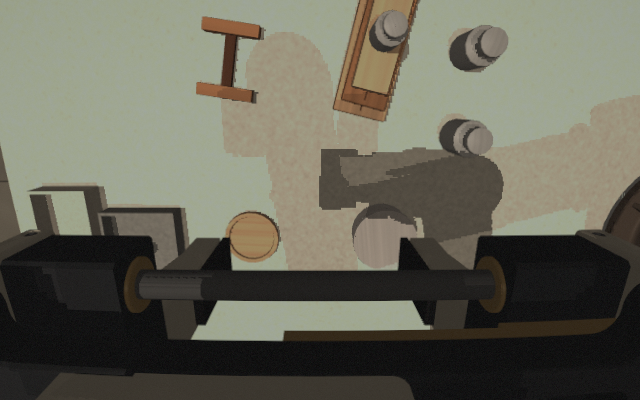

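The wrist view shows the dish at (254,236), the short rack battens at (231,27) and (226,92), and the near part of the stack at (375,60). The bigger weights are at (480,47) and (466,137). The stack is cut off at the top edge, so I'll move 90 mm further for a full view.

Emit:
arm_command --motion '[{"linear":[0,0,-2],"twist":[0,0,0]},{"linear":[0,0,-3.6],"twist":[0,0,0]},{"linear":[0,0,-3.6],"twist":[0,0,0]},{"linear":[0,0,-3.6],"twist":[0,0,0]},{"linear":[0,0,-3.6],"twist":[0,0,0]}]'

```text
time: 3.15
position: [0.5306, -0.1886, 0.2603]
tool_rot: [-1.21, 1.208, 1.211]
contact_force: [-0.2, 0.4, -0.1]
grip_width: 0.0875
```

Run:
```python
from h import *
import pickle
s=status.observe(); print(s["time"],s["position"],yaw(s)[0],s["joint_positions"].round(2))
c=cam("wrist"); p,d=optics.capture("wrist"); cv2.imwrite("pics/w3.png",p); pickle.dump((s,c,p,d),open("pics/w3.pkl","wb"))
cv2.imwrite("pics/w3c.png",cv2.resize(p[0:220,180:520],None,fx=2.3,fy=2.3,interpolation=cv2.INTER_CUBIC))
s1,c1,p1,d1=pickle.load(open("pics/w1.pkl","rb"))
cv2.imwrite("pics/w1c.png",cv2.resize(p1[0:180,160:460],None,fx=2.6,fy=2.6,interpolation=cv2.INTER_CUBIC))
W=depthpts(c1,d1); print("bench z in w1",np.nanmedian(W[20:130,290:340,2]),"cork",np.nanmedian(W[70:110,225:240,2]),"batt",np.nanmedian(W[28:33,370:415,2]),np.nanmedian(W[129:133,370:415,2]))
```

```text
3.15 [ 0.53059795 -0.18858444  0.26028213] -179.90157673803654 [ 0.01  0.15 -0.19 -0.   -1.23 -0.  ]
bench z in w1 -0.0006484751765089844 cork 0.005461964025249816 batt 0.01321542602987565 0.013176525679559917
```

View pics/w3c.png

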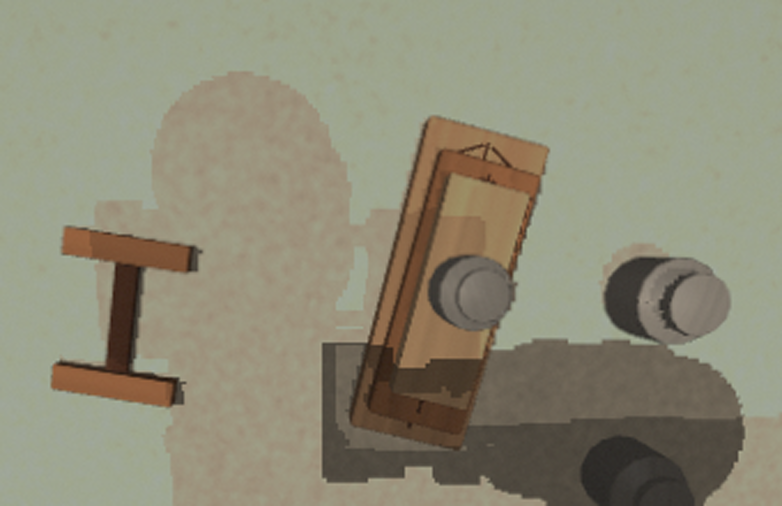

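View pics/w1c.png

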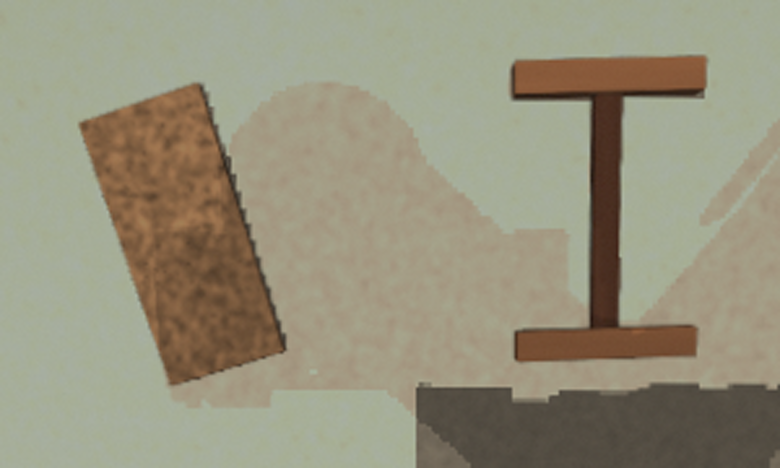

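```bash
cat >> h.py <<'E'
import pickle
def rect(c,mask,z):
    "largest contour of mask -> world plane z -> minAreaRect"
    cs=cv2.findContours(mask.astype(np.uint8),cv2.RETR_EXTERNAL,cv2.CHAIN_APPROX_NONE)[0]
    k=max(cs,key=cv2.contourArea).reshape(-1,2).astype(float)
    P=toplane(c,k,z)[:,:2]
    (cx,cy),(w,h),a=cv2.minAreaRect((P*1000).astype(np.float32))
    if w>h: w,h,a=h,w,a+90
    # w is short side; minAreaRect angle a: direction of width side
    return np.array([cx,cy]),w,h,(a+90)%180-90,k
def hmask(W,xy,r,z0,z1):
    with np.errstate(invalid="ignore"):
        m=(W[...,2]>z0)&(W[...,2]<z1)&(np.hypot(W[...,0]-xy[0],W[...,1]-xy[1])<r)
    return cv2.morphologyEx(m.astype(np.uint8),cv2.MORPH_OPEN,np.ones((2,2)))
E
python3 - <<'E'
from h import *
def go(f,name,xy,r,z0,z1,z):
    s,c,p,d=pickle.load(open(f"pics/{f}.pkl","rb")); W=depthpts(c,d)
    m=hmask(W,xy,r,z0,z1); q=rect(c,m,z); print(f,name,q[0].round(1),"w %.1f h %.1f ang %.1f"%q[1:4], "z",np.nanmedian(W[m>0][:,2]).round(4))
    vis=p.copy(); vis[m>0]=(0,0,255); return vis
go("w1","cork",(.629,.234),.085,.003,.009,.006)
go("w1","longA",(.435,.165),.06,.010,.018,.014); go("w1","longB",(.435,.281),.06,.010,.018,.014)
for f in("w2","w3"):
  go(f,"shortA",(.63,-.19),.045,.010,.018,.014); go(f,"shortB",(.63,-.263),.045,.010,.018,.014)
go("w2","dish",(.612,-.004),.06,.0025,.012,.009)
go("w3","weighttop",(.457,-.24),.05,.10,.115,.108)
go("w2","weighttop",(.457,-.24),.05,.10,.115,.108)
go("w3","block",(.457,-.24),.08,.050,.062,.056)
go("w3","blk+",(.457,-.24),.09,.033,.062,.038)
go("w3","all",(.457,-.24),.11,.015,.062,.022)
for n,xy in(("wB",(.349,-.233)),("wA",(.352,-.136))):
  s,c,p,d=pickle.load(open("pics/w3.pkl","rb")); W=depthpts(c,d); m=hmask(W,xy,.05,.05,.1); print(n,np.nanpercentile(W[m>0],[2,50,98],axis=0).round(3))
E
```

```text
w1 cork [629.7 238.3] w 59.0 h 123.0 ang 16.4 z 0.0054
w1 longA [439.3 170. ] w 15.0 h 84.2 ang -88.0 z 0.0131
w1 longB [434.4 285. ] w 14.3 h 82.7 ang -87.5 z 0.0131
w2 shortA [ 636.  -188.9] w 14.4 h 66.6 ang 81.0 z 0.0132
w2 shortB [ 625.1 -259.6] w 15.0 h 66.1 ang 81.1 z 0.0133
w3 shortA [ 636.3 -189.6] w 14.7 h 65.8 ang 80.5 z 0.0134
w3 shortB [ 625.3 -260. ] w 14.2 h 65.9 ang 80.3 z 0.0133
w2 dish [611.5  -4.1] w 68.9 h 72.2 ang 14.6 z 0.005
w3 weighttop [ 460.8 -242.6] w 20.3 h 20.8 ang 82.1 z 0.1058
w2 weighttop [ 460.5 -241.5] w 20.9 h 21.1 ang 2.5 z 0.1059
w3 block [ 460.4 -239.7] w 38.8 h 104.1 ang -13.3 z 0.0553
w3 blk+ [ 460.5 -237.5] w 50.9 h 131.2 ang -14.5 z 0.0545
w3 all [ 460.2 -239.8] w 63.1 h 159.7 ang -13.2 z 0.0382
wB [[ 0.3   -0.25  -0.001]
 [ 0.352 -0.238  0.067]
 [ 0.365 -0.221  0.069]]
wA [[ 0.305 -0.153 -0.001]
 [ 0.355 -0.14   0.067]
 [ 0.368 -0.101  0.069]]
```

Every measurement matches the stated sizes to about 1 mm. Going for the weight now.

Run:
```python
from h import *
plan([.4606,-.242,.14],167);plan([.4606,-.242,.064],167)
```

```text
linear [ 4.81  2.81 -2.13] twist [1.64 0.   0.  ] rows>= 3.0
linear [ 7.85  2.81 -2.13] twist [1.64 0.   0.  ] rows>= 4.3
```

Emit:
arm_command --motion '[{"linear":[1.6,0.94,-0.7],"twist":[0.8,0,0]},{"linear":[3.2,1.9,-1.4],"twist":[1.64,0,0]},{"linear":[4.5,2.81,-2.13],"twist":[1.64,0,0]},{"linear":[4.81,2.81,-2.13],"twist":[1.64,0,0]},{"linear":[4.81,2.81,-2.13],"twist":[1.64,0,0]},{"linear":[5.8,2.81,-2.13],"twist":[1.64,0,0]},{"linear":[6.8,2.81,-2.13],"twist":[1.64,0,0]},{"linear":[7.5,2.81,-2.13],"twist":[1.64,0,0]},{"linear":[7.85,2.81,-2.13],"twist":[1.64,0,0]},{"linear":[7.85,2.81,-2.13],"twist":[1.64,0,0]}]'

```text
time: 4.2
position: [0.461, -0.2424, 0.064]
tool_rot: [-1.04, 1.308, 1.041]
contact_force: [0.1, -0.3, 0.3]
grip_width: 0.0879
```

Run:
```python
from h import *
s=status.observe(); print(s["time"],s["position"],yaw(s)[0],s["contact_force"])
p,d=optics.capture("wrist"); cv2.imwrite("pics/w4.png",p); q,_=optics.capture("side"); cv2.imwrite("pics/s4.png",cv2.resize(q[150:400,240:560],None,fx=2.4,fy=2.4))
```

```text
4.2 [ 0.46096508 -0.24238091  0.06400658] 166.9915014900609 [ 0.05687872 -0.25085712  0.27140475]
```

View pics/w4.png

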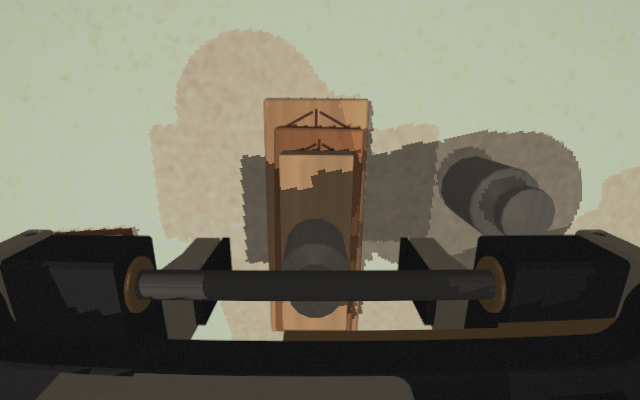

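View pics/s4.png

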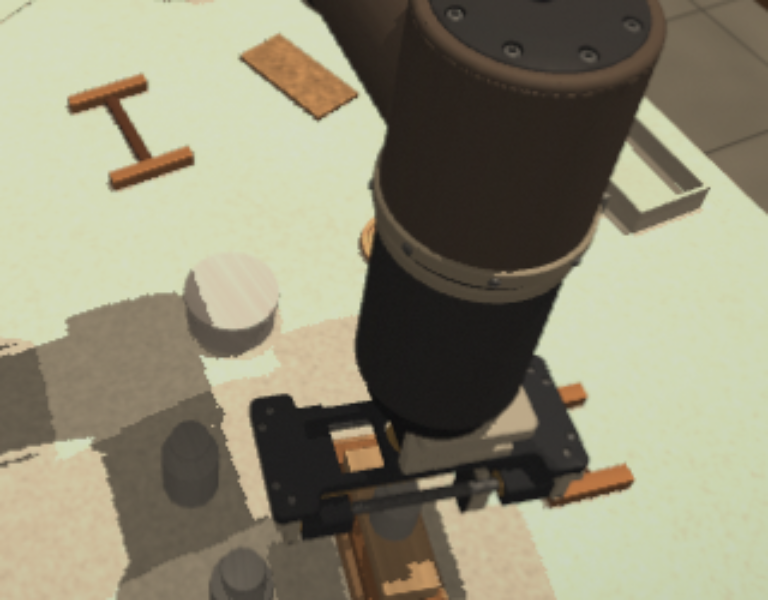

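The weight at (316,270) sits midway between the fingers, which are at about 218 and 412. Closing.

Emit:
arm_command --motion '[{"linear":[0,0,0],"twist":[0,0,0]},{"linear":[0,0,0],"twist":[0,0,0]},{"linear":[0,0,0],"twist":[0,0,0]},{"linear":[0,0,0],"twist":[0,0,0]},{"linear":[0,0,0],"twist":[0,0,0]},{"linear":[0,0,0],"twist":[0,0,0]},{"linear":[0,0,0],"twist":[0,0,0]},{"linear":[0,0,0],"twist":[0,0,0]}]' --hand 0.25 --newtons 25

```text
time: 5.1
position: [0.4602, -0.243, 0.0641]
tool_rot: [-1.039, 1.309, 1.039]
contact_force: [-0.3, -1.5, 0.4]
grip_width: 0.031
```

Run:
```python
from h import *
plan([.4605,-.242,.13],167);plan([.6115,-.004,.13],180);plan([.6115,-.004,.0145],180)
```

```text
linear [-2.64 -0.    0.04] twist [-0.01 -0.   -0.  ] rows>= 1.3
linear [-2.64 -3.73 10.68] twist [-1.64 -0.   -0.  ] rows>= 5.8
linear [ 1.98 -3.73 10.68] twist [-1.64 -0.   -0.  ] rows>= 5.7
```

Emit:
arm_command --motion '[{"linear":[-0.3,0,0],"twist":[0,0,0]},{"linear":[-1.2,0,0],"twist":[0,0,0]},{"linear":[-2.2,0,0],"twist":[0,0,0]},{"linear":[-2.64,-0.3,0.9],"twist":[-0.2,0,0]},{"linear":[-2.64,-0.8,2.2],"twist":[-0.4,0,0]},{"linear":[-2.64,-1.3,3.8],"twist":[-0.6,0,0]},{"linear":[-2.64,-1.9,5.5],"twist":[-0.9,0,0]},{"linear":[-2.64,-2.5,7.2],"twist":[-1.1,0,0]},{"linear":[-2.64,-3.1,8.8],"twist":[-1.4,0,0]},{"linear":[-2.64,-3.5,10.0],"twist":[-1.64,0,0]}]'

```text
time: 6.1
position: [0.6031, -0.0171, 0.1303]
tool_rot: [-1.212, 1.208, 1.211]
contact_force: [1.0, -0.4, -2.0]
grip_width: 0.0313
```

Run:
```python
from h import *
s=status.observe(); print(s["time"],s["position"],yaw(s)[0],s["contact_force"],s["grip_width"])
plan([.6115,-.004,.13],180);plan([.6115,-.004,.03],180); plan([.6115,-.004,.014],180)
```

```text
6.1 [ 0.60314389 -0.01707044  0.13033594] -179.81896940421356 [ 0.99444163 -0.38654686 -1.97156533] 0.03131564769090741
linear [ 0.01 -0.34  0.52] twist [0.02 0.   0.  ] rows>= 0.3
linear [ 4.01 -0.34  0.52] twist [0.02 0.   0.  ] rows>= 2.0
linear [ 4.65 -0.33  0.52] twist [0.02 0.   0.  ] rows>= 2.3
```

Emit:
arm_command --motion '[{"linear":[0,-0.35,0.55],"twist":[0,0,0]},{"linear":[0.5,-0.35,0.55],"twist":[0,0,0]},{"linear":[1.5,-0.35,0.55],"twist":[0,0,0]},{"linear":[2.6,-0.35,0.55],"twist":[0,0,0]},{"linear":[3.6,-0.35,0.55],"twist":[0,0,0]},{"linear":[4,-0.35,0.55],"twist":[0,0,0]},{"linear":[4,-0.35,0.55],"twist":[0,0,0]}]'

```text
time: 6.8
position: [0.6091, -0.0067, 0.0285]
tool_rot: [-1.208, 1.213, 1.211]
contact_force: [-0.5, -0.2, -1.1]
grip_width: 0.031
```

Run:
```python
from h import *
s=status.observe(); print(s["time"],s["position"],yaw(s)[0],s["contact_force"],s["grip_width"])
plan([.6115,-.004,.013],180)
c=cam("wrist");p,d=optics.capture("wrist"); cv2.imwrite("pics/w5.png",p)
```

```text
6.8 [ 0.60911556 -0.00669156  0.02850036] 179.9556091699709 [-0.54612547 -0.19649085 -1.12406335] 0.030976401223601603
linear [ 0.62 -0.1   0.11] twist [-0.01 -0.01 -0.03] rows>= 0.3
```

View pics/w5.png

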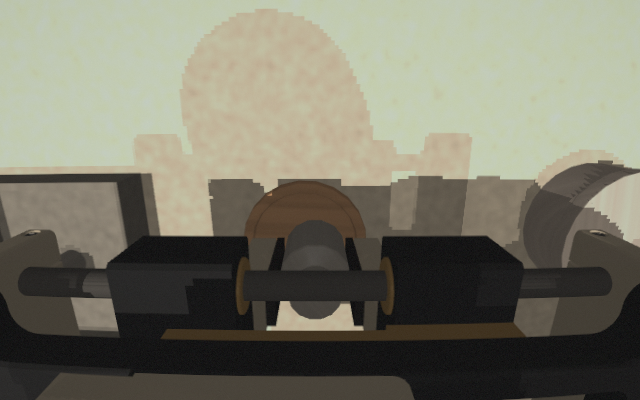

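The dish spans columns 246–366, so its centre is at 306, while the weight is at 316. The dish centre is therefore about 4–5 mm further in +x. The earlier rect was clipped by a finger. I'll correct and lower.

Emit:
arm_command --motion '[{"linear":[0,-0.18,0.1],"twist":[0,0,0]},{"linear":[0.2,-0.18,0.1],"twist":[0,0,0]},{"linear":[0.4,-0.18,0.1],"twist":[0,0,0]},{"linear":[0.5,-0.18,0.1],"twist":[0,0,0]},{"linear":[0.55,-0.18,0.1],"twist":[0,0,0]},{"linear":[0.58,-0.18,0.1],"twist":[0,0,0]},{"linear":[0.6,-0.18,0.1],"twist":[0,0,0]},{"linear":[0.6,-0.18,0.1],"twist":[0,0,0]}]'

```text
time: 7.65
position: [0.6153, -0.0031, 0.0151]
tool_rot: [-1.21, 1.209, 1.21]
contact_force: [0.0, -0.4, -2.0]
grip_width: 0.0311
```

Emit:
arm_command --motion '[{"linear":[0,0.07,-0.03],"twist":[0,0,0]},{"linear":[0.03,0.07,-0.03],"twist":[0,0,0]},{"linear":[0.06,0.07,-0.03],"twist":[0,0,0]},{"linear":[0.06,0.07,-0.03],"twist":[0,0,0]}]'

```text
time: 8.05
position: [0.6134, -0.0039, 0.0135]
tool_rot: [-1.209, 1.209, 1.21]
contact_force: [-0.9, 0.5, -1.3]
grip_width: 0.0309
```

Emit:
arm_command --motion '[{"linear":[0.02,0,0],"twist":[0,0,0]},{"linear":[0.04,0,0],"twist":[0,0,0]},{"linear":[0.04,0,0],"twist":[0,0,0]}]'

```text
time: 8.35
position: [0.6136, -0.0038, 0.0131]
tool_rot: [-1.21, 1.209, 1.209]
contact_force: [-2.0, 0.0, 4.2]
grip_width: 0.0313
```

The contact force went from −2 to +4 N, so the weight is seated. Releasing.

Emit:
arm_command --motion '[{"linear":[0,0,0],"twist":[0,0,0]},{"linear":[0,0,0],"twist":[0,0,0]},{"linear":[0,0,0],"twist":[0,0,0]},{"linear":[0,0,0],"twist":[0,0,0]},{"linear":[-1,0,0],"twist":[0,0,0]},{"linear":[-2.5,0,0],"twist":[0,0,0]},{"linear":[-4.0,0,0],"twist":[0,0,0]},{"linear":[-6.0,0,0],"twist":[0,0,0]},{"linear":[-7.0,0,0],"twist":[0,0,0]}]' --hand 1

```text
time: 9.25
position: [0.6151, -0.0037, 0.1922]
tool_rot: [-1.212, 1.204, 1.206]
contact_force: [1.5, 0.5, -1.1]
grip_width: 0.0868
```

Run:
```python
from h import *
s=status.observe(); print(s["time"],s["position"],yaw(s)[0],s["contact_force"],s["grip_width"])
q,_=optics.capture("side"); cv2.imwrite("pics/s6.png",cv2.resize(q[150:400,240:560],None,fx=2.4,fy=2.4))
plan([.50,-.17,.23],167)
```

```text
9.25 [ 0.61513476 -0.00373888  0.19223175] -179.93665444486106 [ 1.51656799  0.50390859 -1.08189088] 0.08682852251635262
linear [-1.43  4.66 -6.65] twist [1.64 0.02 0.07] rows>= 4.1
```

View pics/s6.png

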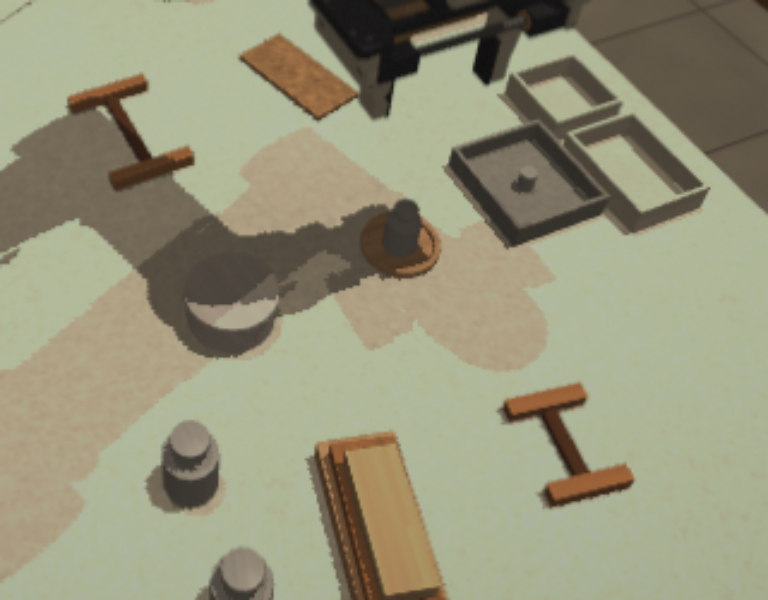

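The weight stands upright in the dish at about (402,240). Next is the view of the press block.

Emit:
arm_command --motion '[{"linear":[-0.5,1.0,-1.4],"twist":[0.4,0,0]},{"linear":[-0.9,2.0,-2.8],"twist":[0.8,0,0]},{"linear":[-1.4,3.1,-4.4],"twist":[1.2,0,0]},{"linear":[-1.4,4.1,-5.8],"twist":[1.6,0,0]},{"linear":[-1.4,4.6,-6.6],"twist":[1.6,0,0]},{"linear":[-1.4,4.6,-6.6],"twist":[1.6,0,0]},{"linear":[-1.4,4.6,-6.6],"twist":[1.6,0,0]}]'

```text
time: 10.0
position: [0.4984, -0.1693, 0.2226]
tool_rot: [-1.043, 1.307, 1.042]
contact_force: [0.5, 0.1, 0.1]
grip_width: 0.0878
```

```bash
cat >> h.py <<'E'
def shot(n):
    s=status.observe(); c=cam("wrist"); p,d=optics.capture("wrist"); pickle.dump((s,c,p,d),open(f"pics/{n}.pkl","wb")); cv2.imwrite(f"pics/{n}.png",p)
    print(n,s["time"],s["position"],"yaw",yaw(s)[0].round(2)); return s,c,p,d
def meas(n,name,xy,r,z0,z1,z):
    s,c,p,d=pickle.load(open(f"pics/{n}.pkl","rb")); W=depthpts(c,d)
    m=hmask(W,xy,r,z0,z1); q=rect(c,m,z); print(n,name,q[0].round(1),"w %.1f h %.1f ang %.1f"%q[1:4], "z",np.nanmedian(W[m>0][:,2]).round(4)); return m
E
python3 - <<'E'
from h import *
s,c,p,d=shot("w7")
meas("w7","block",(.46,-.24),.08,.047,.062,.056)
meas("w7","small+",(.46,-.24),.09,.030,.062,.038)
meas("w7","all",(.46,-.24),.11,.013,.062,.022)
E
```

```text
w7 10.0 [ 0.49840608 -0.16927238  0.22255444] yaw 167.15
w7 block [ 460.2 -239.5] w 38.2 h 104.0 ang -13.6 z 0.0553
w7 small+ [ 460.1 -237.2] w 50.1 h 131.1 ang -14.4 z 0.0548
w7 all [ 459.9 -239.4] w 61.7 h 158.4 ang -13.2 z 0.0452
```

View pics/w7.png

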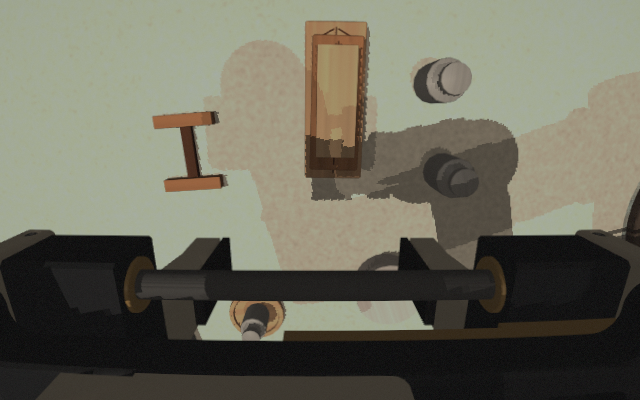

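Run:
```python
from h import *
plan([.4602,-.2396,.0415],166.5)
```

```text
linear [ 7.24  0.88 -3.1 ] twist [0.09 0.   0.  ] rows>= 4.0
```

Emit:
arm_command --motion '[{"linear":[1.6,0.4,-1.4],"twist":[0.09,0,0]},{"linear":[3.2,0.8,-2.8],"twist":[0.09,0,0]},{"linear":[4.6,0.88,-3.1],"twist":[0.09,0,0]},{"linear":[5.4,0.88,-3.1],"twist":[0.09,0,0]},{"linear":[6.2,0.88,-3.1],"twist":[0.09,0,0]},{"linear":[6.8,0.88,-3.1],"twist":[0.09,0,0]},{"linear":[6.9,0.88,-3.1],"twist":[0.09,0,0]},{"linear":[6.9,0.88,-3.1],"twist":[0.09,0,0]}]'

```text
time: 10.85
position: [0.4604, -0.239, 0.0496]
tool_rot: [-1.034, 1.312, 1.036]
contact_force: [-0.5, 0.5, 0.5]
grip_width: 0.0877
```

Run:
```python
from h import *
print(status.observe()["position"], status.observe()["contact_force"]);plan([.4602,-.2396,.0415],166.5); shot("w8")
```

```text
[ 0.46035936 -0.23904616  0.04963034] [-0.50795026  0.50303111  0.53693475]
linear [ 0.33  0.   -0.02] twist [ 0.01 -0.   -0.01] rows>= 0.2
w8 10.85 [ 0.46035936 -0.23904616  0.04963034] yaw 166.57
```

View pics/w8.png

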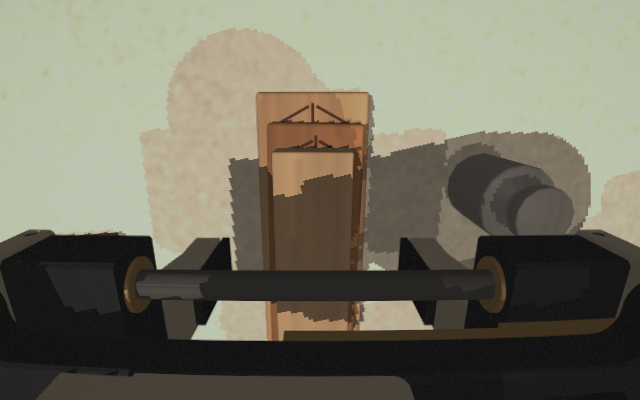

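Emit:
arm_command --motion '[{"linear":[0.2,0,0],"twist":[0,0,0]},{"linear":[0.33,0,0],"twist":[0,0,0]},{"linear":[0.33,0,0],"twist":[0,0,0]}]'

```text
time: 11.2
position: [0.4599, -0.2395, 0.0418]
tool_rot: [-1.034, 1.311, 1.034]
contact_force: [0.4, -0.3, 0.2]
grip_width: 0.0876
```

Emit:
arm_command --motion '[{"linear":[0,0,0],"twist":[0,0,0]},{"linear":[0,0,0],"twist":[0,0,0]},{"linear":[0,0,0],"twist":[0,0,0]},{"linear":[0,0,0],"twist":[0,0,0]},{"linear":[0,0,0],"twist":[0,0,0]},{"linear":[0,0,0],"twist":[0,0,0]},{"linear":[0,0,0],"twist":[0,0,0]},{"linear":[0,0,0],"twist":[0,0,0]}]' --hand 0.3 --newtons 20

```text
time: 12.0
position: [0.4601, -0.2396, 0.0418]
tool_rot: [-1.034, 1.311, 1.034]
contact_force: [0.1, -0.2, 0.1]
grip_width: 0.0379
```

Run:
```python
from h import *
plan([.4602,-.2396,.12],166.5);plan([.6297,.2383,.12],196.4);plan([.6297,.2383,.03],196.4)
```

```text
linear [-3.13 -0.    0.  ] twist [ 0. -0.  0.] rows>= 1.6
linear [-3.13 -2.14 20.17] twist [-3.74 -0.    0.  ] rows>= 10.3
linear [ 0.47 -2.14 20.17] twist [-3.74 -0.    0.  ] rows>= 10.1
```

Emit:
arm_command --motion '[{"linear":[-0.2,0,0],"twist":[0,0,0]},{"linear":[-0.8,0,0],"twist":[0,0,0]},{"linear":[-1.8,0,0],"twist":[0,0,0]},{"linear":[-2.7,0,0.5],"twist":[-0.1,0,0]},{"linear":[-3.1,-0.15,1.5],"twist":[-0.3,0,0]},{"linear":[-3.1,-0.3,2.8],"twist":[-0.5,0,0]},{"linear":[-3.1,-0.5,4.3],"twist":[-0.8,0,0]},{"linear":[-3.1,-0.6,5.8],"twist":[-1.1,0,0]},{"linear":[-3.1,-0.8,7.3],"twist":[-1.4,0,0]},{"linear":[-3.1,-0.9,8.8],"twist":[-1.7,0,0]}]'

```text
time: 13.0
position: [0.5336, -0.0294, 0.1198]
tool_rot: [-1.212, 1.207, 1.212]
contact_force: [0.5, -0.4, -0.1]
grip_width: 0.038
```

Run:
```python
from h import *
s=status.observe(); print(s["grip_width"],s["position"],yaw(s)[0],s["joint_positions"].round(2));plan([.6297,.2383,.12],196.4);
```

```text
0.037950522679222415 [ 0.53364633 -0.02942153  0.11979512] -179.79136594440908 [ 0.31  0.23 -0.44  0.   -0.9  -0.31]
linear [-1.000e-02 -3.880e+00  1.069e+01] twist [-2.02 -0.    0.  ] rows>= 5.7
```

Emit:
arm_command --motion '[{"linear":[0,-0.5,1.5],"twist":[-0.3,0,0]},{"linear":[0,-1.1,3.0],"twist":[-0.6,0,0]},{"linear":[0,-1.7,4.6],"twist":[-0.9,0,0]},{"linear":[0,-2.2,6.2],"twist":[-1.2,0,0]},{"linear":[0,-2.8,7.8],"twist":[-1.5,0,0]},{"linear":[0,-3.3,9.2],"twist":[-1.8,0,0]},{"linear":[0,-3.7,10.2],"twist":[-2.02,0,0]},{"linear":[0,-3.88,10.69],"twist":[-2.02,0,0]},{"linear":[0,-3.88,10.69],"twist":[-2.02,0,0]},{"linear":[0,-3.88,10.69],"twist":[-2.02,0,0]}]'

```text
time: 14.0
position: [0.6292, 0.2359, 0.1191]
tool_rot: [-1.415, 1.063, 1.415]
contact_force: [0.2, -0.9, -0.4]
grip_width: 0.0376
```

Run:
```python
from h import *
s=status.observe(); print(s["grip_width"],s["position"],yaw(s)[0]);plan([.6297,.2383,.02],196.4); shot("w9")
```

```text
0.03764906703461473 [0.62917766 0.23589073 0.11907769] -163.76742573588146
linear [ 3.96 -0.05  0.09] twist [-0.02 -0.   -0.01] rows>= 2.0
w9 14.0 [0.62917766 0.23589073 0.11907769] yaw -163.77
```

View pics/w9.png

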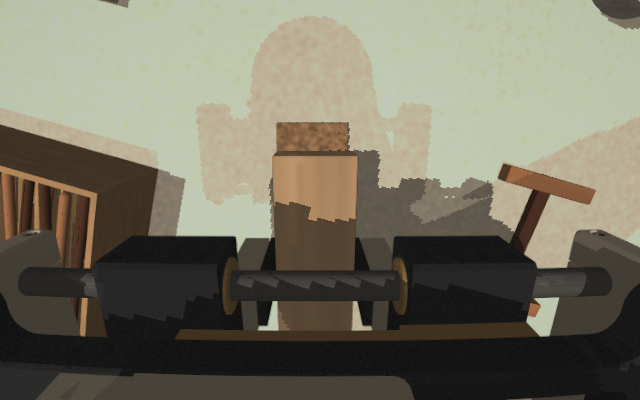

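Run:
```python
from h import *
s,c,p,d=pickle.load(open("pics/w9.pkl","rb")); W=depthpts(c,d)
t=np.array(s["position"]); R=Ro.from_rotvec(s["tool_rot"]).as_matrix()
m=meas("w9","block",(t[0],t[1]-.03),.1,.12,.145,t[2]-.0038+.018)
for u,z in(((277,122.5),.006),((349,122.5),.006),((275,155),t[2]+.0142),((357,155),t[2]+.0142)):
    print(u,((toplane(c,u,z)[0]-t)@R*1000).round(1))
```

```text
w9 block [636.1 211.2] w 56.6 h 73.6 ang -73.8 z 0.1326
(277, 122.5) [113.1 -30.3 -61.6]
(349, 122.5) [113.1  27.3 -61.5]
(275, 155) [-14.2 -17.3 -53. ]
(357, 155) [-14.2  18.3 -53. ]
```

The view and the plan agree: shift about −0.07 in y and +0.08 in z. Lowering.

Emit:
arm_command --motion '[{"linear":[0.5,-0.07,0.08],"twist":[0,0,0]},{"linear":[1.4,-0.07,0.08],"twist":[0,0,0]},{"linear":[2.4,-0.07,0.08],"twist":[0,0,0]},{"linear":[3.3,-0.07,0.08],"twist":[0,0,0]},{"linear":[3.9,-0.07,0.08],"twist":[0,0,0]},{"linear":[4.2,-0.07,0.08],"twist":[0,0,0]},{"linear":[4.25,-0.07,0.08],"twist":[0,0,0]},{"linear":[4.25,-0.07,0.08],"twist":[0,0,0]}]'

```text
time: 14.85
position: [0.6313, 0.239, 0.0136]
tool_rot: [-1.415, 1.061, 1.415]
contact_force: [0.2, 0.3, -0.2]
grip_width: 0.0376
```

Run:
```python
from h import *
s=status.observe(); print(s["position"],yaw(s)[0],s["contact_force"]);plan([.6297,.2383,.0098],196.4)
```

```text
[0.63128053 0.23898199 0.01358088] -163.73319123756943 [ 0.24793476  0.27218503 -0.15878188]
linear [ 0.15  0.07 -0.01] twist [-0.02  0.    0.01] rows>= 0.1
```

Emit:
arm_command --motion '[{"linear":[0.06,0.02,0],"twist":[0,0,0]},{"linear":[0.1,0.02,0],"twist":[0,0,0]},{"linear":[0.13,0.02,0],"twist":[0,0,0]},{"linear":[0.13,0.02,0],"twist":[0,0,0]}]'

```text
time: 15.25
position: [0.6304, 0.2389, 0.0101]
tool_rot: [-1.415, 1.061, 1.415]
contact_force: [-0.6, 0.9, -0.8]
grip_width: 0.0376
```

Emit:
arm_command --motion '[{"linear":[0.02,0,0],"twist":[0,0,0]},{"linear":[0.03,0,0],"twist":[0,0,0]},{"linear":[0.03,0,0],"twist":[0,0,0]}]'

```text
time: 15.55
position: [0.6305, 0.2389, 0.0099]
tool_rot: [-1.416, 1.061, 1.415]
contact_force: [-2.5, -0.5, 6.2]
grip_width: 0.0377
```

Contact. Releasing slowly, then lifting.

Emit:
arm_command --motion '[{"linear":[0,0,0],"twist":[0,0,0]},{"linear":[0,0,0],"twist":[0,0,0]},{"linear":[0,0,0],"twist":[0,0,0]},{"linear":[0,0,0],"twist":[0,0,0]},{"linear":[-1,0,0],"twist":[0,0,0]},{"linear":[-2.5,0,0],"twist":[0,0,0]},{"linear":[-4.0,0,0],"twist":[0,0,0]},{"linear":[-5.5,0,1],"twist":[0,0,0]},{"linear":[-7.0,0,2.2],"twist":[0,0,0]},{"linear":[-7.0,0,3.2],"twist":[0,0,0]}]' --hand 1

```text
time: 16.55
position: [0.6104, 0.3181, 0.191]
tool_rot: [-1.416, 1.051, 1.41]
contact_force: [0.7, 0.2, -0.8]
grip_width: 0.0872
```

Run:
```python
from h import *
shot("w10")
meas("w10","block",(.6305,.239),.09,.017,.03,.024)
meas("w10","cork",(.6305,.239),.09,.003,.03,.006)
plan([.498,-.169,.223],167)
```

```text
w10 16.55 [0.61036401 0.31806633 0.19104137] yaw -163.71
w10 block [629.7 238.8] w 38.2 h 102.0 ang 16.4 z 0.0233
w10 cork [630.  237.9] w 58.3 h 123.2 ang 16.5 z 0.0226
linear [ -1.53   9.75 -17.55] twist [3.67 0.03 0.04] rows>= 10.1
```

View pics/w10.png

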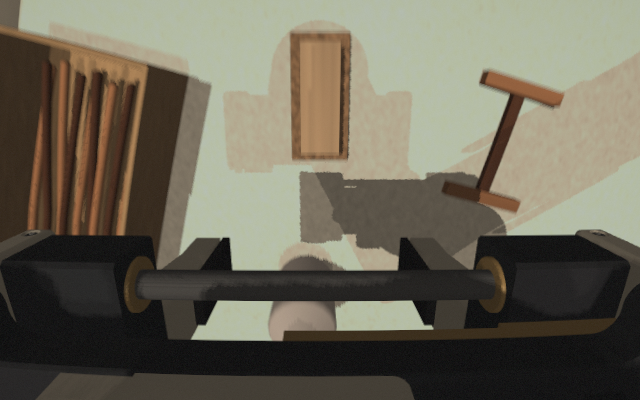

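The block is within 1 mm and 0.1° of the pad. Back to the stack for the small plaque.

Emit:
arm_command --motion '[{"linear":[-0.5,0.9,-1.6],"twist":[0.3,0,0]},{"linear":[-1.0,1.8,-3.3],"twist":[0.6,0,0]},{"linear":[-1.5,2.7,-5],"twist":[1.0,0,0]},{"linear":[-1.5,3.7,-6.7],"twist":[1.4,0,0]},{"linear":[-1.5,4.7,-8.4],"twist":[1.7,0,0]},{"linear":[-1.5,5.6,-10.1],"twist":[2.1,0,0]},{"linear":[-1.5,6.6,-11.8],"twist":[2.4,0,0]},{"linear":[-1.5,7.5,-13.5],"twist":[2.8,0,0]},{"linear":[-1.5,8.4,-15.1],"twist":[3.2,0,0]},{"linear":[-1.5,9.2,-16.6],"twist":[3.5,0,0]}]'

```text
time: 17.6
position: [0.5022, -0.1491, 0.2215]
tool_rot: [-1.055, 1.3, 1.055]
contact_force: [1.1, -0.3, 0.4]
grip_width: 0.0876
```

Emit:
arm_command --motion '[{"linear":[0,0.3,-1.1],"twist":[0.2,0,0]},{"linear":[0,0.3,-1.1],"twist":[0.2,0,0]},{"linear":[0,0.3,-1.1],"twist":[0.2,0,0]}]'

```text
time: 17.9
position: [0.49, -0.1733, 0.2213]
tool_rot: [-1.035, 1.311, 1.035]
contact_force: [-0.3, 0.9, 0.5]
grip_width: 0.088
```

Run:
```python
from h import *
shot("w11")
meas("w11","small",(.46,-.24),.09,.030,.05,.038)
meas("w11","all",(.46,-.24),.11,.013,.062,.022)
meas("w11","shortA",(.63,-.19),.045,.010,.018,.014); meas("w11","shortB",(.63,-.263),.045,.010,.018,.014)
```

```text
w11 17.9 [ 0.49001823 -0.17325632  0.22134935] yaw 166.58
w11 small [ 459.7 -237.4] w 49.9 h 131.5 ang -13.9 z 0.0373
w11 all [ 460.1 -240. ] w 62.2 h 158.6 ang -13.4 z 0.037
w11 shortA [ 636.1 -189.2] w 14.6 h 67.4 ang 81.0 z 0.0133
w11 shortB [ 624.8 -259.9] w 14.3 h 66.3 ang 80.2 z 0.0133
```

View pics/w11.png

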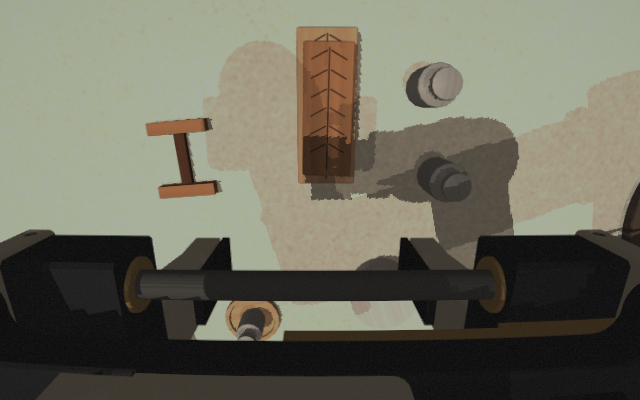

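Run:
```python
from h import *
plan([.4598,-.2374,.0255],166)
```

```text
linear [ 7.84  0.59 -2.8 ] twist [ 0.08  0.   -0.  ] rows>= 4.2
```

Emit:
arm_command --motion '[{"linear":[1.6,0.3,-1.4],"twist":[0.08,0,0]},{"linear":[3.4,0.59,-2.6],"twist":[0.08,0,0]},{"linear":[4.8,0.59,-2.8],"twist":[0.08,0,0]},{"linear":[5.8,0.59,-2.8],"twist":[0.08,0,0]},{"linear":[6.6,0.59,-2.8],"twist":[0.08,0,0]},{"linear":[7.2,0.59,-2.8],"twist":[0.08,0,0]},{"linear":[7.5,0.59,-2.8],"twist":[0.08,0,0]},{"linear":[7.5,0.59,-2.8],"twist":[0.08,0,0]}]'

```text
time: 18.75
position: [0.4599, -0.2366, 0.0331]
tool_rot: [-1.028, 1.316, 1.03]
contact_force: [0.8, -0.5, 0.6]
grip_width: 0.0876
```

Run:
```python
from h import *
print(status.observe()["contact_force"]);plan([.4598,-.2374,.0255],166); shot("w12")
```

```text
[ 0.83911729 -0.48666053  0.5928155 ]
linear [ 0.31 -0.01 -0.03] twist [ 0.01 -0.   -0.01] rows>= 0.2
w12 18.75 [ 0.45985098 -0.23657119  0.03314416] yaw 166.1
```

View pics/w12.png

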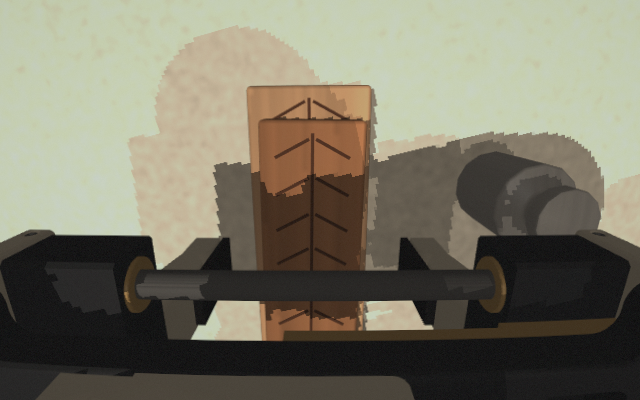

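The small plaque is centred at column 313 between the fingers. Down 0.3, then grip.

Emit:
arm_command --motion '[{"linear":[0.2,0,0],"twist":[0,0,0]},{"linear":[0.3,0,0],"twist":[0,0,0]},{"linear":[0.3,0,0],"twist":[0,0,0]}]'

```text
time: 19.1
position: [0.46, -0.2373, 0.0267]
tool_rot: [-1.028, 1.314, 1.028]
contact_force: [-0.4, -0.3, -0.3]
grip_width: 0.0878
```

Emit:
arm_command --motion '[{"linear":[0,0,0],"twist":[0,0,0]},{"linear":[0,0,0],"twist":[0,0,0]},{"linear":[0,0,0],"twist":[0,0,0]},{"linear":[0,0,0],"twist":[0,0,0]},{"linear":[0,0,0],"twist":[0,0,0]},{"linear":[0,0,0],"twist":[0,0,0]},{"linear":[0,0,0],"twist":[0,0,0]}]' --hand 0.45 --newtons 22

```text
time: 19.8
position: [0.4601, -0.2374, 0.0266]
tool_rot: [-1.028, 1.315, 1.028]
contact_force: [-0.8, -0.6, -0.0]
grip_width: 0.0496
```

Run:
```python
from h import *
s=status.observe();print(s["position"]);plan([.4598,-.2374,.11],166);plan([.6305,-.2246,.11],170.8)
```

```text
[ 0.46007401 -0.2373645   0.02661886]
linear [-3.34  0.01 -0.  ] twist [ 0. -0.  0.] rows>= 1.7
linear [-3.33 -6.49  2.14] twist [-0.6 -0.   0. ] rows>= 3.8
```

Emit:
arm_command --motion '[{"linear":[-0.2,0,0],"twist":[0,0,0]},{"linear":[-0.8,0,0],"twist":[0,0,0]},{"linear":[-1.8,0,0],"twist":[0,0,0]},{"linear":[-2.8,-0.4,0.1],"twist":[0,0,0]},{"linear":[-3.3,-1.4,0.5],"twist":[-0.1,0,0]},{"linear":[-3.3,-2.8,1.0],"twist":[-0.3,0,0]},{"linear":[-3.3,-4.4,1.5],"twist":[-0.4,0,0]},{"linear":[-3.3,-5.8,1.9],"twist":[-0.6,0,0]},{"linear":[-3.3,-6.49,2.14],"twist":[-0.6,0,0]},{"linear":[-3.3,-6.49,2.14],"twist":[-0.6,0,0]}]'

```text
time: 20.8
position: [0.6323, -0.2243, 0.1083]
tool_rot: [-1.091, 1.281, 1.091]
contact_force: [-0.5, -0.5, -0.9]
grip_width: 0.05
```

Emit:
arm_command --motion '[{"linear":[0,0,0],"twist":[0,0,0]},{"linear":[0,0,0],"twist":[0,0,0]}]'

```text
time: 21.0
position: [0.6294, -0.2246, 0.109]
tool_rot: [-1.09, 1.281, 1.091]
contact_force: [0.4, 0.2, -0.4]
grip_width: 0.0493
```

Run:
```python
from h import *
s=status.observe(); print(s["grip_width"]);plan([.6305,-.2246,.0186],170.8); shot("w13")
p,d=optics.capture("side"); cv2.imwrite("pics/s13.png",cv2.resize(p[150:400,300:620],None,fx=2.4,fy=2.4))
```

```text
0.04931687657124086
linear [ 3.62 -0.05  0.01] twist [ 0.    0.   -0.01] rows>= 1.8
w13 21.0 [ 0.62936181 -0.22460738  0.10902024] yaw 170.81
```

View pics/w13.png

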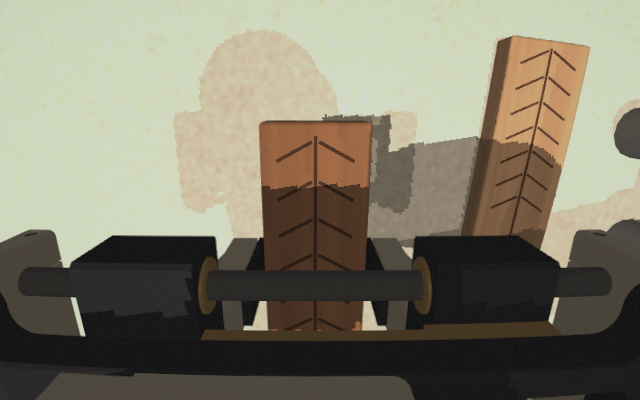

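View pics/s13.png

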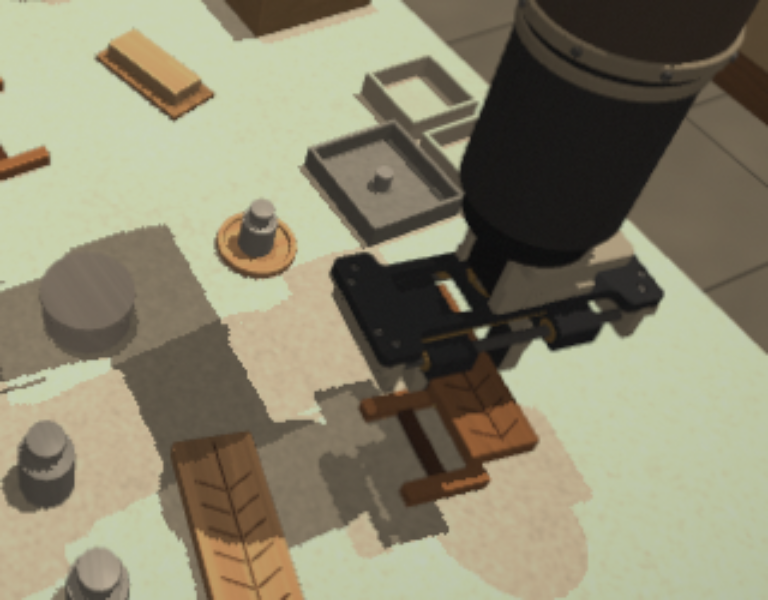

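Run:
```python
from h import *
s,c,p,d=pickle.load(open("pics/w13.pkl","rb")); t=np.array(s["position"]); R=Ro.from_rotvec(s["tool_rot"]).as_matrix()
for u in((261,122),(372,122)): print(((toplane(c,u,t[2]-.0046+.016)[0]-t)@R*1000).round(1))
```

```text
[-11.4 -22.9 -67. ]
[-11.4  25.  -67. ]
```

Emit:
arm_command --motion '[{"linear":[0.5,-0.05,0.02],"twist":[0,0,0]},{"linear":[1.4,-0.05,0.02],"twist":[0,0,0]},{"linear":[2.3,-0.05,0.02],"twist":[0,0,0]},{"linear":[3.0,-0.05,0.02],"twist":[0,0,0]},{"linear":[3.3,-0.05,0.02],"twist":[0,0,0]},{"linear":[3.45,-0.05,0.02],"twist":[0,0,0]},{"linear":[3.45,-0.05,0.02],"twist":[0,0,0]},{"linear":[3.45,-0.05,0.02],"twist":[0,0,0]}]'

```text
time: 21.9
position: [0.6323, -0.2244, 0.0237]
tool_rot: [-1.091, 1.28, 1.09]
contact_force: [0.3, 0.3, 0.5]
grip_width: 0.0494
```

Run:
```python
from h import *
s=status.observe(); print(s["position"],s["contact_force"]);plan([.6305,-.2246,.0186],170.8)
```

```text
[ 0.63225249 -0.22443108  0.02369439] [0.33445554 0.28443901 0.49917314]
linear [ 0.2   0.07 -0.02] twist [ 0.   -0.    0.01] rows>= 0.1
```

Emit:
arm_command --motion '[{"linear":[0.08,0.03,0.02],"twist":[0,0,0]},{"linear":[0.14,0.03,0.02],"twist":[0,0,0]},{"linear":[0.18,0.03,0.02],"twist":[0,0,0]},{"linear":[0.18,0.03,0.02],"twist":[0,0,0]}]'

```text
time: 22.3
position: [0.6311, -0.2236, 0.0187]
tool_rot: [-1.091, 1.28, 1.09]
contact_force: [0.0, 0.8, 1.6]
grip_width: 0.0497
```

Emit:
arm_command --motion '[{"linear":[0.02,0,0],"twist":[0,0,0]},{"linear":[0.04,0,0],"twist":[0,0,0]},{"linear":[0.04,0,0],"twist":[0,0,0]}]'

```text
time: 22.6
position: [0.6311, -0.2237, 0.0186]
tool_rot: [-1.091, 1.28, 1.09]
contact_force: [-3.1, 2.4, 10.1]
grip_width: 0.0499
```

Contact at the expected height. Easing off slightly and releasing.

Emit:
arm_command --motion '[{"linear":[-0.03,0,0],"twist":[0,0,0]},{"linear":[-0.03,0,0],"twist":[0,0,0]}]'

```text
time: 22.8
position: [0.6311, -0.2237, 0.0186]
tool_rot: [-1.091, 1.28, 1.09]
contact_force: [-2.3, 1.4, 7.0]
grip_width: 0.0494
```

Emit:
arm_command --motion '[{"linear":[0,0,0],"twist":[0,0,0]},{"linear":[0,0,0],"twist":[0,0,0]},{"linear":[0,0,0],"twist":[0,0,0]},{"linear":[0,0,0],"twist":[0,0,0]},{"linear":[-1,0,0],"twist":[0,0,0]},{"linear":[-2.5,0,0],"twist":[0,0,0]},{"linear":[-4.0,0,0],"twist":[0,0,0]},{"linear":[-5.5,1,0.8],"twist":[0,0,0]},{"linear":[-7.0,2,1.6],"twist":[0,0,0]},{"linear":[-7.6,3,2.4],"twist":[0,0,0]}]' --hand 1

```text
time: 23.8
position: [0.5674, -0.1522, 0.2119]
tool_rot: [-1.093, 1.277, 1.087]
contact_force: [-0.2, 0.9, 1.0]
grip_width: 0.0876
```

Run:
```python
from h import *
shot("w14")
plan([.51,-.165,.22],166.7)
```

```text
w14 23.8 [ 0.56738312 -0.1522235   0.21187606] yaw 170.82
linear [-0.28  2.07 -0.95] twist [0.52 0.01 0.04] rows>= 1.1
```

View pics/w14.png

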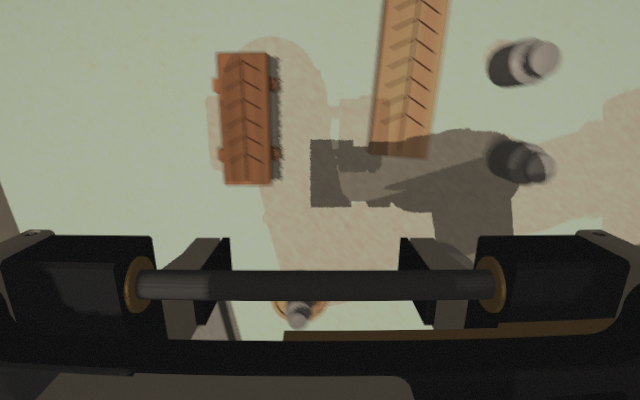

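The small plaque lies across both battens at (245,118). Moving to a sharp view of it and the large plaque.

Emit:
arm_command --motion '[{"linear":[-0.3,1.0,-0.5],"twist":[0.25,0,0]},{"linear":[-0.3,2.0,-0.95],"twist":[0.5,0,0]},{"linear":[-0.3,2.0,-0.95],"twist":[0.5,0,0]},{"linear":[-0.3,2.0,-0.95],"twist":[0.5,0,0]}]'

```text
time: 24.25
position: [0.5132, -0.1681, 0.216]
tool_rot: [-1.039, 1.308, 1.038]
contact_force: [0.2, -1.0, -0.0]
grip_width: 0.0874
```

Run:
```python
from h import *
s,c,p,d=shot("w15")
meas("w15","small",(.6305,-.2246),.085,.022,.04,.030)
meas("w15","large",(.46,-.24),.11,.013,.03,.022)
W=depthpts(c,d)
for n,xy in(("wB",(.352,-.238)),("wA",(.355,-.14))):
    m=np.hypot(W[...,0]-xy[0],W[...,1]-xy[1])<.035; z=W[m][:,2]; q=W[m][z>.06]; print(n,np.nanmax(z).round(4),q.min(0).round(4),q.max(0).round(4))
    q=W[m][z>.03]; print(q.min(0).round(4),q.max(0).round(4))
plan([.4600,-.2398,.011],166.7)
```

```text
w15 24.25 [ 0.51323543 -0.16811993  0.21596999] yaw 166.83
w15 small [ 628.3 -223.4] w 52.0 h 131.7 ang -9.3 z 0.0294
w15 large [ 460.2 -239.8] w 61.9 h 158.7 ang -13.2 z 0.0213
wB 0.0702 [ 0.3362 -0.2529  0.06  ] [ 0.3654 -0.2237  0.0702]
[ 0.3362 -0.2592  0.03  ] [ 0.3721 -0.2175  0.0702]
wA 0.07 [ 0.34   -0.1539  0.0601] [ 0.3686 -0.1252  0.07  ]
[ 0.3349 -0.1602  0.03  ] [ 0.3758 -0.1183  0.07  ]
linear [ 8.19  1.44 -3.28] twist [0.02 0.   0.  ] rows>= 4.5
```

View pics/w15.png

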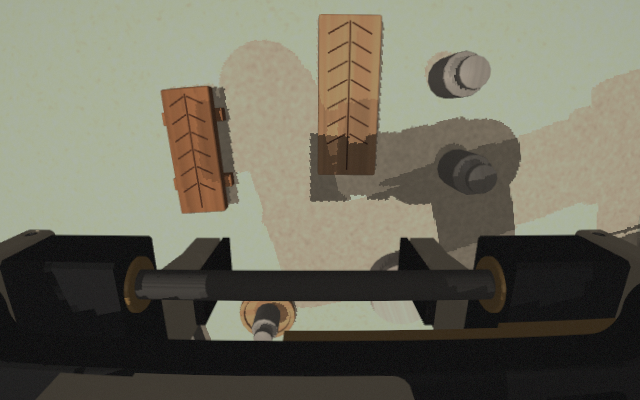

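The small plaque is within about 1–2 mm and 0.3° of its rack. For the large plaque, TCP z = 11 mm keeps the gripper body (underside about 77 mm) above the neighbouring 71 mm weight.

Emit:
arm_command --motion '[{"linear":[1.6,0.6,-1.4],"twist":[0,0,0]},{"linear":[3.0,1.2,-2.6],"twist":[0,0,0]},{"linear":[4.5,1.44,-3.28],"twist":[0,0,0]},{"linear":[5.7,1.44,-3.28],"twist":[0,0,0]},{"linear":[6.8,1.44,-3.28],"twist":[0,0,0]},{"linear":[7.4,1.44,-3.28],"twist":[0,0,0]},{"linear":[7.5,1.44,-3.28],"twist":[0,0,0]},{"linear":[7.5,1.44,-3.28],"twist":[0,0,0]}]'

```text
time: 25.1
position: [0.46, -0.2396, 0.0275]
tool_rot: [-1.038, 1.31, 1.039]
contact_force: [0.1, -0.6, -0.8]
grip_width: 0.0876
```

Run:
```python
from h import *
print(status.observe()["contact_force"]);plan([.4601,-.2398,.011],166.7); shot("w16")
p,d=optics.capture("side"); cv2.imwrite("pics/s16.png",cv2.resize(p[200:400,240:500],None,fx=2.9,fy=2.9))
```

```text
[ 0.10557719 -0.60913804 -0.82939434]
linear [ 0.66 -0.01 -0.  ] twist [ 0.02 -0.   -0.01] rows>= 0.3
w16 25.1 [ 0.4599543  -0.23964386  0.0275228 ] yaw 166.86
```

View pics/w16.png

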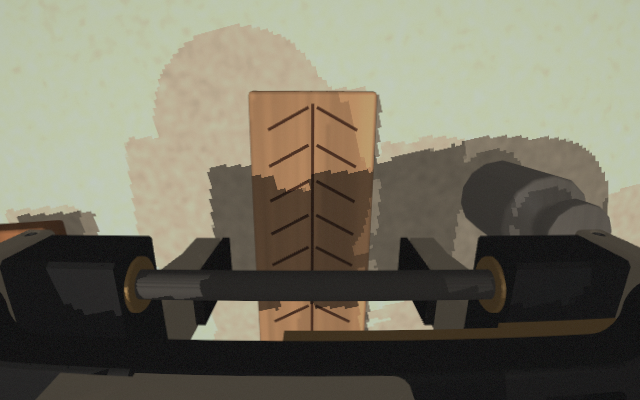

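View pics/s16.png

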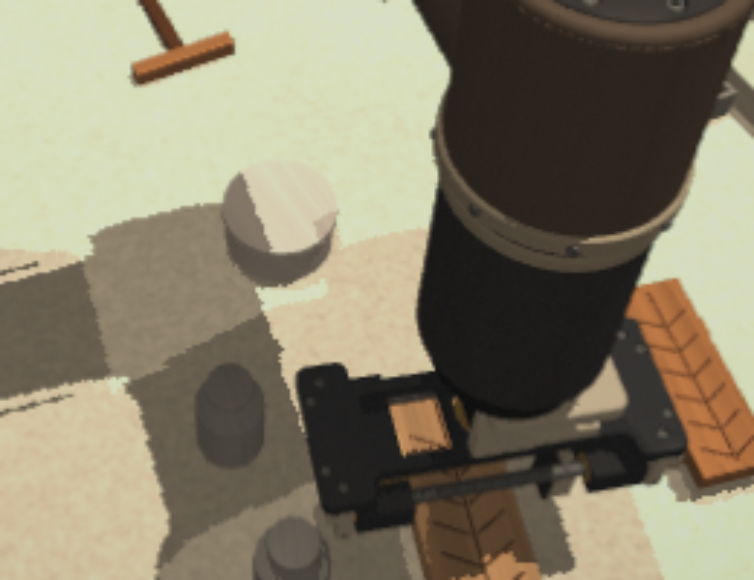

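The plaque is centred at column 313, and the neighbouring weight is clear of the gripper. Down and grip.

Emit:
arm_command --motion '[{"linear":[0.25,0,0],"twist":[0,0,0]},{"linear":[0.5,0,0],"twist":[0,0,0]},{"linear":[0.65,0,0],"twist":[0,0,0]},{"linear":[0.65,0,0],"twist":[0,0,0]}]'

```text
time: 25.6
position: [0.4592, -0.2395, 0.0113]
tool_rot: [-1.038, 1.31, 1.039]
contact_force: [-0.2, -0.7, 0.2]
grip_width: 0.0875
```

Emit:
arm_command --motion '[{"linear":[0,0,0],"twist":[0,0,0]},{"linear":[0,0,0],"twist":[0,0,0]},{"linear":[0,0,0],"twist":[0,0,0]},{"linear":[0,0,0],"twist":[0,0,0]},{"linear":[0,0,0],"twist":[0,0,0]},{"linear":[0,0,0],"twist":[0,0,0]}]' --hand 0.6 --newtons 30

```text
time: 26.2
position: [0.4599, -0.2397, 0.012]
tool_rot: [-1.038, 1.309, 1.038]
contact_force: [-0.3, 1.1, 1.2]
grip_width: 0.062
```

Run:
```python
from h import *
s=status.observe();print(s["position"]);plan([.4600,-.24,.11],166.7);plan([.4369,.2275,.11],182.3)
```

```text
[ 0.45985058 -0.23966229  0.01200619]
linear [-3.92 -0.01 -0.01] twist [0.02 0.   0.  ] rows>= 2.0
linear [-3.92  5.15 17.99] twist [-1.93 -0.    0.  ] rows>= 9.6
```

Emit:
arm_command --motion '[{"linear":[-0.2,0,0],"twist":[0,0,0]},{"linear":[-0.8,0,0],"twist":[0,0,0]},{"linear":[-1.8,0,0],"twist":[0,0,0]},{"linear":[-2.8,0,0],"twist":[0,0,0]},{"linear":[-3.5,0.3,0.8],"twist":[0,0,0]},{"linear":[-3.9,0.6,2.0],"twist":[-0.2,0,0]},{"linear":[-3.9,1.0,3.4],"twist":[-0.4,0,0]},{"linear":[-3.9,1.4,4.9],"twist":[-0.6,0,0]},{"linear":[-3.9,1.8,6.3],"twist":[-0.8,0,0]},{"linear":[-3.9,2.2,7.8],"twist":[-0.9,0,0]}]'

```text
time: 27.2
position: [0.4499, -0.036, 0.1096]
tool_rot: [-1.132, 1.256, 1.133]
contact_force: [1.0, -0.2, -1.9]
grip_width: 0.0619
```

Run:
```python
from h import *
s=status.observe();print(s["position"],s["grip_width"],s["joint_positions"].round(2));plan([.4369,.2275,.11],182.3)
```

```text
[ 0.44987679 -0.03597648  0.10960616] 0.06188999538472746 [ 0.36  0.11 -0.63 -0.   -0.84 -0.46]
linear [-1.000e-02  1.610e+00  1.043e+01] twist [-1.03  0.    0.  ] rows>= 5.3
```

Emit:
arm_command --motion '[{"linear":[0,0.2,1.5],"twist":[-0.1,0,0]},{"linear":[0,0.5,3.0],"twist":[-0.3,0,0]},{"linear":[0,0.7,4.6],"twist":[-0.5,0,0]},{"linear":[0,0.9,6.2],"twist":[-0.6,0,0]},{"linear":[0,1.2,7.8],"twist":[-0.8,0,0]},{"linear":[0,1.4,9.2],"twist":[-1.0,0,0]},{"linear":[0,1.6,10.2],"twist":[-1.03,0,0]},{"linear":[0,1.61,10.5],"twist":[-1.03,0,0]},{"linear":[0,1.61,10.5],"twist":[-1.03,0,0]},{"linear":[0,1.61,10.5],"twist":[-1.03,0,0]}]'

```text
time: 28.2
position: [0.4374, 0.2271, 0.1091]
tool_rot: [-1.238, 1.191, 1.238]
contact_force: [0.3, 0.2, -1.7]
grip_width: 0.0614
```

Run:
```python
from h import *
s=status.observe();print(s["position"],s["grip_width"]);plan([.4369,.2275,.026],182.3)
s,c,p,d=shot("w17"); t=np.array(s["position"]); R=Ro.from_rotvec(s["tool_rot"]).as_matrix()
q,d=optics.capture("side"); cv2.imwrite("pics/s17.png",cv2.resize(q[80:330,160:480],None,fx=2.4,fy=2.4))
```

```text
[0.43739532 0.22710636 0.10913544] 0.06141017553375692
linear [3.33 0.02 0.02] twist [-0.01 -0.   -0.01] rows>= 1.7
w17 28.2 [0.43739532 0.22710636 0.10913544] yaw -177.75
```

View pics/w17.png

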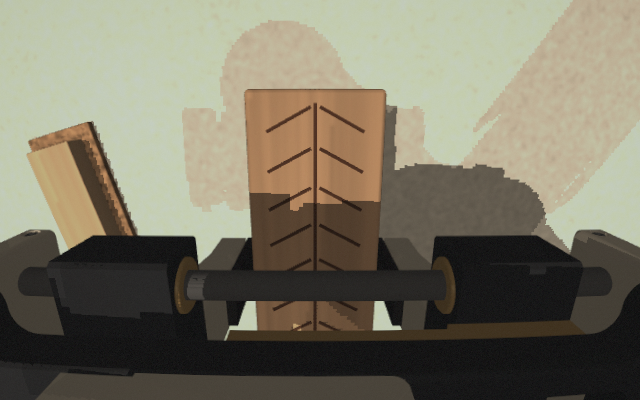

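View pics/s17.png

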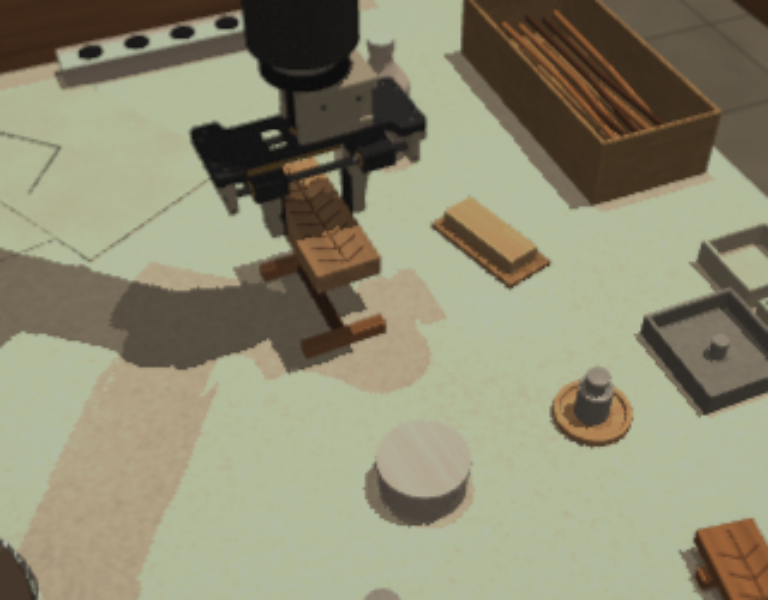

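The plaque is level and centred over the long rack. Lowering.

Emit:
arm_command --motion '[{"linear":[0.5,0.02,0.02],"twist":[0,0,0]},{"linear":[1.4,0.02,0.02],"twist":[0,0,0]},{"linear":[2.2,0.02,0.02],"twist":[0,0,0]},{"linear":[2.8,0.02,0.02],"twist":[0,0,0]},{"linear":[3.1,0.02,0.02],"twist":[0,0,0]},{"linear":[3.2,0.02,0.02],"twist":[0,0,0]},{"linear":[3.2,0.02,0.02],"twist":[0,0,0]},{"linear":[3.2,0.02,0.02],"twist":[0,0,0]}]'

```text
time: 29.1
position: [0.4377, 0.2287, 0.03]
tool_rot: [-1.238, 1.189, 1.238]
contact_force: [-0.0, -0.7, -1.2]
grip_width: 0.0617
```

Run:
```python
from h import *
s=status.observe();print(s["position"],s["contact_force"]);plan([.4369,.2275,.026],182.3)
```

```text
[0.43771462 0.22874076 0.03003069] [-0.02476544 -0.65858995 -1.17218168]
linear [ 0.16  0.03 -0.05] twist [-0.    0.01  0.01] rows>= 0.1
```

Emit:
arm_command --motion '[{"linear":[0.06,0.02,-0.04],"twist":[0,0,0]},{"linear":[0.11,0.02,-0.04],"twist":[0,0,0]},{"linear":[0.14,0.02,-0.04],"twist":[0,0,0]},{"linear":[0.14,0.02,-0.04],"twist":[0,0,0]}]'

```text
time: 29.5
position: [0.4369, 0.2276, 0.026]
tool_rot: [-1.238, 1.19, 1.238]
contact_force: [-1.1, 0.6, 0.8]
grip_width: 0.0616
```

Emit:
arm_command --motion '[{"linear":[0.01,0,0],"twist":[0,0,0]},{"linear":[0.02,0,0],"twist":[0,0,0]},{"linear":[0.02,0,0],"twist":[0,0,0]}]'

```text
time: 29.8
position: [0.4368, 0.2276, 0.0259]
tool_rot: [-1.239, 1.19, 1.238]
contact_force: [-4.3, -0.1, 9.1]
grip_width: 0.0615
```

Contact. Releasing and lifting clear for a check view.

Emit:
arm_command --motion '[{"linear":[-0.02,0,0],"twist":[0,0,0]},{"linear":[-0.02,0,0],"twist":[0,0,0]}]'

```text
time: 30.0
position: [0.4369, 0.2276, 0.026]
tool_rot: [-1.238, 1.19, 1.238]
contact_force: [-0.7, 0.5, 3.1]
grip_width: 0.062
```

Emit:
arm_command --motion '[{"linear":[0,0,0],"twist":[0,0,0]},{"linear":[0,0,0],"twist":[0,0,0]},{"linear":[0,0,0],"twist":[0,0,0]},{"linear":[0,0,0],"twist":[0,0,0]},{"linear":[-1,0,0],"twist":[0,0,0]},{"linear":[-2.5,0,0],"twist":[0,0,0]},{"linear":[-4.0,0,0],"twist":[0,0,0]},{"linear":[-6,0,0],"twist":[0,0,0]},{"linear":[-8.0,0,1],"twist":[0,0,0]},{"linear":[-9,0,2.5],"twist":[0,0,0]}]' --hand 1

```text
time: 31.0
position: [0.4349, 0.2893, 0.2549]
tool_rot: [-1.236, 1.187, 1.236]
contact_force: [1.7, 1.8, -0.1]
grip_width: 0.0874
```

Emit:
arm_command --motion '[{"linear":[0,0,1],"twist":[0,0,0]},{"linear":[0,0,1.5],"twist":[0,0,0]},{"linear":[0,0,1.5],"twist":[0,0,0]},{"linear":[0,0,1.5],"twist":[0,0,0]}]'

```text
time: 31.4
position: [0.4323, 0.3264, 0.2492]
tool_rot: [-1.239, 1.193, 1.239]
contact_force: [-0.4, -0.2, -0.6]
grip_width: 0.0877
```

Run:
```python
from h import *
shot("w18")
meas("w18","large",(.4369,.2275),.1,.028,.045,.036)
meas("w18","longA",(.4393,.170),.05,.010,.018,.014)
meas("w18","block",(.6305,.239),.09,.017,.03,.024)
p,d=optics.capture("top"); cv2.imwrite("pics/t18.png",p); c=cam("top"); W=depthpts(c,d)
for n,xy,z0,z1,z in(("small",(.6305,-.2246),.02,.045,.030),("large",(.437,.2275),.025,.05,.036),("tin",(.435,-.014),.025,.05,.038)):
    m=hmask(W,xy,.1,z0,z1); q=rect(c,m,z); print("top",n,q[0].round(1),np.round(q[1:4],1))
q,_=optics.capture("side"); cv2.imwrite("pics/s18.png",q)
```

```text
w18 31.4 [0.43230158 0.32644817 0.24919694] yaw -177.71
w18 large [435.9 227.7] w 62.3 h 157.9 ang 2.3 z 0.0354
w18 longA [475.4 171.9] w 9.9 h 13.4 ang 1.9 z 0.013
w18 block [627.7 238.9] w 41.5 h 104.3 ang 16.2 z 0.0234
top small [ 625.7 -227.9] [ 52.9 132.2  -9.5]
top large [435.  222.9] [ 63.  160.4   2.3]
top tin [441.3 -15.9] [75.9 79.4 87.6]
```

View pics/w18.png

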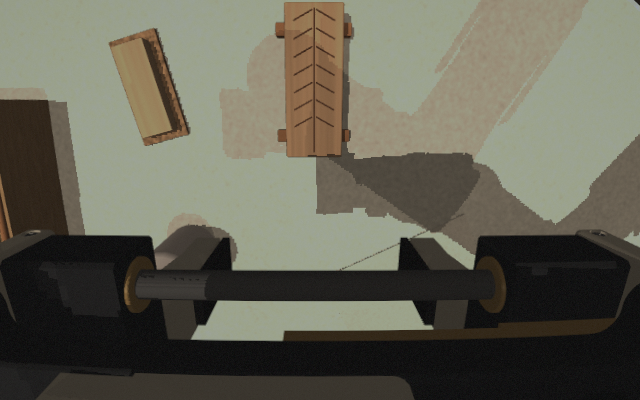

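View pics/s18.png

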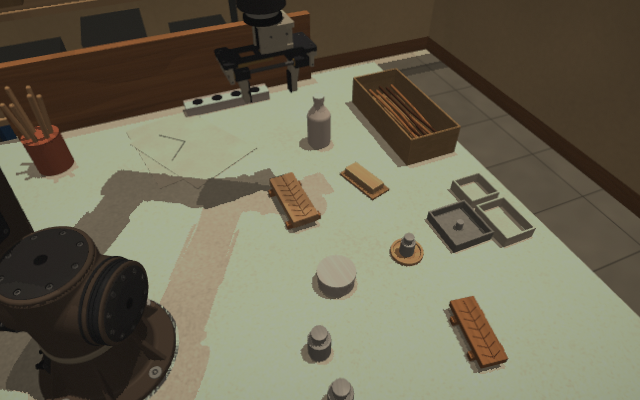

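View pics/t18.png

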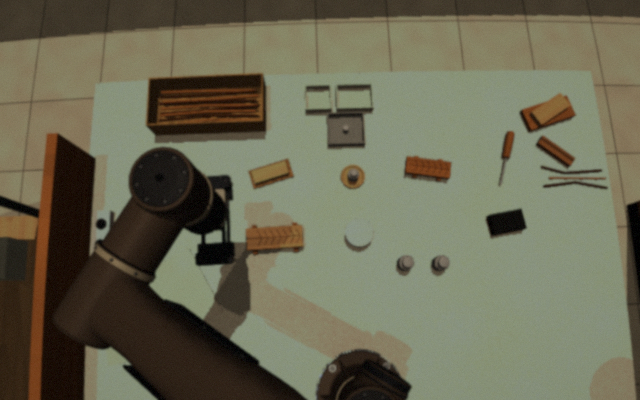

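Everything sits in place, and the tin and bottle have not moved. One last wrist look at the dish will confirm the weight is centred.

Run:
```python
from h import *
plan([.60,.10,.23],180)
```

```text
linear [ 0.81 -6.33 -9.3 ] twist [ 0.28 -0.01 -0.01] rows>= 5.6
```

Emit:
arm_command --motion '[{"linear":[0,-1,-1.5],"twist":[0.1,0,0]},{"linear":[0,-2,-3],"twist":[0.2,0,0]},{"linear":[0,-3,-4.5],"twist":[0.28,0,0]},{"linear":[0,-4,-6],"twist":[0.28,0,0]},{"linear":[0.3,-5,-7.5],"twist":[0.28,0,0]},{"linear":[0.8,-6,-8.8],"twist":[0.28,0,0]},{"linear":[0.8,-6.3,-9.3],"twist":[0.28,0,0]},{"linear":[0.8,-6.3,-9.3],"twist":[0.28,0,0]},{"linear":[0.8,-6.3,-9.3],"twist":[0.28,0,0]}]'

```text
time: 32.45
position: [0.5992, 0.1007, 0.2307]
tool_rot: [-1.209, 1.21, 1.209]
contact_force: [0.4, -0.3, 0.4]
grip_width: 0.0876
```

Run:
```python
from h import *
s,c,p,d=shot("w19"); W=depthpts(c,d)
meas("w19","dish",(.6135,-.004),.05,.003,.07,.009)
meas("w19","knob",(.6135,-.004),.05,.050,.07,.057)
meas("w19","small",(.6305,-.2246),.085,.022,.04,.030)
u=proj(c,[[.6135,-.004,.0]])[0].astype(int); x,y=u
cv2.imwrite("pics/w19c.png",cv2.resize(p[max(y-70,0):y+70,x-90:x+90],None,fx=4,fy=4,interpolation=cv2.INTER_CUBIC))
```

```text
w19 32.45 [0.59924492 0.10068566 0.23065925] yaw 179.96
w19 dish [613.2  -3.1] w 70.5 h 70.5 ang -10.3 z 0.007
w19 knob [613.   -2.4] w 19.9 h 20.8 ang 89.8 z 0.055Traceback (most recent call last):
  File "<stdin>", line 5, in <module>
  File "h.py", line 51, in meas
    m=hmask(W,xy,r,z0,z1); q=rect(c,m,z); print(n,name,q[0].round(1),"w %.1f h %.1f ang %.1f"%q[1:4], "z",np.nanmedian(W[m>0][:,2]).round(4)); return m
                             ~~~~^^^^^^^
  File "h.py", line 36, in rect
    k=max(cs,key=cv2.contourArea).reshape(-1,2).astype(float)
      ~~~^^^^^^^^^^^^^^^^^^^^^^^^
ValueError: max() iterable argument is empty
```

The weight is within 1 mm of the dish centre. The script error came only from the small plaque being out of this view; it was measured earlier. The arm is clear and touching nothing, so I'm handing in.

```bash
python3 -c "
from workcell import env
print(env.close_job())"
```

```text
the job is handed in; nothing more can be done
None
```

I took the stack apart in the order asked and set each piece down on light contact (about 4–10 N). I handed the job in at about 32.5 s with the gripper open and clear.

| Piece | Offset from its place | Angle error | Measured from |
|---|---|---|---|
| Weight in the dish | under 1 mm | round, not applicable | wrist camera |
| Press block on the cork pad | about 1 mm | about 0.1° | wrist camera |
| Small plaque on the short rack | about 1–2 mm | about 0.3° | wrist camera |
| Large plaque on the long rack | about 1 mm | under 0.2° | wrist camera |

- **Upright and undisturbed:** The last side and top pictures show all four pieces lying or standing the right way up. The tin and bottle show no visible movement in them.
- **Disagreement:** The top camera put both plaques 4–6 mm from the wrist camera's positions. I trusted the wrist camera, since it measured the racks and the plaques alike and its sizes matched the given ones to about 1–2 mm.
- **Failed check:** A last wrist re-measurement of the small plaque failed because it was out of view. Its figures come from the look just after placing.

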